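# Rinse the glaze brush and book the glaze jars in

## Task

Clear up after glazing: open the rinse valve fully with its red handle, dip the bristles of the flat brush well into the blue rinse pot for a moment while the valve is open, then lay the brush flat back on the middle of its black mat and close the valve fully. Also stand every glaze jar that is on the bench upright along the white line in the middle of the scanner's deck, its coloured label facing squarely to the scanner window (the jars may be done at any time). Leave the bowl and the cup where they are.

Things in the scene. Friction and masses are not known exactly. Their poses are not given: they have to be found in the camera images.
- valve (a joint): Ball valve with a red quarter-turn handle on a vertical axis. 0 = closed stop (handle crosswise to the copper pipe, pointing to washer -x), 1.571 = open stop (along the pipe, pointing at the pot). Turns CLOCKWISE from above to open; stays where left, friction 0.15 N m; starts at 0 to 0.25.
- valve_grip (a point): Middle of the red part of the handle, 80 mm from its axis, 96 mm above the table; turns with the handle. The red part is a level bar 18 mm wide and 22 mm tall (85 to 107 mm above the table), from 40 to 106 mm from the axis; only the pipe (top at 55 mm) lies beneath it.
- valve_hinge (a point): Point on the handle's vertical turning axis, 96 mm above the table.
- washer: Fixed brush washer: steel base plate 120 x 340 x 12 mm with a brass ball valve at its -y end and a blue rinse pot at its +y end, joined by a copper pipe along y. Origin: centre of the base's underside, on the table. Valve axis at (0, -105) mm, pot axis at (0, 105) mm in its frame.
- pot_rim (a point): Centre of the mouth of the blue open rinse pot (fixed to the washer), at rim height, 77 mm above the table. Inside radius 52 mm at the rim, 46 mm at the floor; inside depth 59 mm; wall 4 mm.
- brush: Flat glaze brush, loose, 70 g, lying flat along its x axis: wooden handle 30 mm wide and 18 mm thick from x = -95 to +35 mm, then steel ferrule and rigid white bristle head 50 mm wide, 14 to 18 mm thick, from 35 to 95 mm; the bristles point to +x. Origin: middle of its length, on its underside.
- brush_grip (a point): Middle of the handle's thickness at the brush's origin (9 mm above the underside), good place to grip across the 30 mm width.
- brush_tip (a point): End of the bristles, middle of their width and thickness: 95 mm along brush x from brush_grip.
- mat: Fixed black rubber drying mat 260 x 120 x 6 mm, long along its x, on which the brush lies at the start. Origin: centre of its underside, on the table; its top is 6 mm above the table.
- scanner: Fixed scan station: a black deck 90 (x) x 340 (y) x 3 mm with a white line along its middle (x = 0), room for four jars side by side along y; and along its +x side a grey scanner block 340 mm long, 80 mm high, whose window face looks to -x at x = 65 mm. Origin: centre of the deck's underside, on the table; deck top 3 mm above the table.
- bowl: White bowl, 120 mm across, loose bystander. Origin: centre of its underside.
- cup: Terracotta cup, 64 mm across and 60 mm high, loose bystander. Origin: centre of its underside.
- jar_red: White glaze jar with red label, loose, 250 to 490 g, may be absent: body 64 mm across, 66 mm high, then a shoulder and a black round cap 36 mm across up to 115 mm, free to grip above 75 mm. Origin: centre of its underside; z up its axis; label on its +x side; a red line on the cap top runs from the middle towards the label.
- jar_red_mark (a point): Middle of the red label, on the jar's side 32 mm from its axis (jar +x), 34 mm above its underside.
- jar_blue: White glaze jar with blue label, loose, 250 to 490 g, may be absent: body 64 mm across, 66 mm high, then a shoulder and a black round cap 36 mm across up to 115 mm, free to grip above 75 mm. Origin: centre of its underside; z up its axis; label on its +x side; a blue line on the cap top runs from the middle towards the label.
- jar_blue_mark (a point): Middle of the blue label, on the jar's side 32 mm from its axis (jar +x), 34 mm above its underside.
- jar_green: White glaze jar with green label, loose, 250 to 490 g, may be absent: body 64 mm across, 66 mm high, then a shoulder and a black round cap 36 mm across up to 115 mm, free to grip above 75 mm. Origin: centre of its underside; z up its axis; label on its +x side; a green line on the cap top runs from the middle towards the label.
- jar_green_mark (a point): Middle of the green label, on the jar's side 32 mm from its axis (jar +x), 34 mm above its underside.
- jar_yellow: White glaze jar with yellow label, loose, 250 to 490 g, may be absent: body 64 mm across, 66 mm high, then a shoulder and a black round cap 36 mm across up to 115 mm, free to grip above 75 mm. Origin: centre of its underside; z up its axis; label on its +x side; a yellow line on the cap top runs from the middle towards the label.
- jar_yellow_mark (a point): Middle of the yellow label, on the jar's side 32 mm from its axis (jar +x), 34 mm above its underside.
Mind the look-alikes: they are no part of the job. What is shaped like the brush but yellow is not meant.

How it is judged (in metres and radians):
On the way, in this order (a step that is already met when the one before it is completed fails the run):
1. the rinse valve is fully open (within about 10 degrees of its open stop) (value of joint valve above 1.4 rad), for 0.2 s.
2. the held brush's bristle tip is in the rinse pot, at least 12 mm below the rim, with the valve open (value of joint valve above 1.4 rad and z of brush_tip in the frame of pot_rim between -0.065 and -0.012 m and horizontal distance between brush_tip and pot_rim below 0.05 m and contact force between the fingers and brush above 0.5 N), for 0.3 s.
3. after the dip the valve is fully closed again (within 0.12 rad of its closed stop) (value of joint valve below 0.12 rad), for 0.2 s.
At the end, for the whole second after the job is handed in: Valve closed (below 0.12 rad); brush flat and at rest on the mat, within 55 mm along and 45 mm across of its centre; every present jar upright at rest on the deck, within 25 mm of the white line, label facing the scanner within 0.35 rad; bowl and cup within 60 mm of their start (value of joint valve below 0.12 rad and x of brush in the frame of mat between -0.055 and 0.055 m and y of brush in the frame of mat between -0.045 and 0.045 m and z of brush in the frame of mat below 0.011 m and angle between brush's own z axis and vertical below 0.15 rad and linear speed of each of brush, jar_red, jar_blue, jar_green, jar_yellow below 0.02 m/s and x of jar_red in the frame of scanner between -0.025 and 0.025 m and y of jar_red in the frame of scanner between -0.165 and 0.165 m and z of jar_red in the frame of scanner between 0.0012 and 0.008 m and angle between each of jar_red, jar_blue, jar_green, jar_yellow's own z axis and vertical below 0.1 rad and angle between the x axis of each of jar_red, jar_blue, jar_green, jar_yellow and the x axis of scanner, either way round below 0.35 rad and x of each of jar_red_mark, jar_blue_mark, jar_green_mark, jar_yellow_mark in the frame of scanner above 0 m and x of jar_blue in the frame of scanner between -0.025 and 0.025 m and y of jar_blue in the frame of scanner between -0.165 and 0.165 m and z of jar_blue in the frame of scanner between 0.0012 and 0.008 m and x of jar_green in the frame of scanner between -0.025 and 0.025 m and y of jar_green in the frame of scanner between -0.165 and 0.165 m and z of jar_green in the frame of scanner between 0.0012 and 0.008 m and x of jar_yellow in the frame of scanner between -0.025 and 0.025 m and y of jar_yellow in the frame of scanner between -0.165 and 0.165 m and z of jar_yellow in the frame of scanner between 0.0012 and 0.008 m and distance of each of bowl, cup from where it was at the start of the episode below 0.06 m); the robot touches nothing.
It fails at once if the bowl or the cup is tipped over or lifted (angle between any of bowl, cup's own z axis and vertical above 0.6 rad or height (world z) of any of bowl, cup above 0.05 m).
Of jar_red, jar_blue, jar_green, jar_yellow only 3 to 4 are there at a start; the rules pass over those that are not, and their reading is None.
At some moment in a run one of jar_red, jar_blue, jar_green, jar_yellow, brush may be knocked a few centimetres aside while the robot is not near it.
It also fails if it takes over 210 s, if anything falls off the work surface, if the arm or the gripper's body presses on something with over 40 N, if the wrist force passes 120 N, or if a joint passes its speed limit or range.

## Robot

A 7-joint arm with a two-finger parallel gripper is mounted at the origin on the work surface. World frame = base frame: x ahead of the robot, y to its left, z up, the work surface at z = 0. Lengths are in m, angles in degrees, forces in N, time in s.
With the tool pointing down it reaches from about 0.425 to 0.875 m from the base axis. Payload 8.4 kg.
Tool frame: the origin (TCP) lies midway between the tips of the shut fingers; the grasp point (between the pads) lies 19 mm behind it; z points along the fingers, y is the line along which they close (so a half turn about z gives the same grasp; the last joint's range is limited). The gripper opens to 85 mm and grips with 20 to 120 N. Pads are 22 mm wide; open, the fingers measure 114 mm over their backs; the gripper's body (76 mm by 85 mm) begins 54 mm behind the grasp point. The pads swing forward as they close: fully open they stand 13 mm farther back than shut.
Start: joints at [-74.496, 19.091, 2.286, 83.961, -0.768, 76.965, -3.352], TCP at [0.235, 0.606, 0.231] pointing down, gripper open.
Joint ranges: [-147.57, 147.57], [-21.85, 119.76], [-74.77, 79.35], [14.55, 137.4], [-85.83, 265.84], [4.83, 119.75], [-152.11, 152.11]. Speed limits (degrees/s): [127.2, 127.2, 159.86, 159.86, 180, 180, 180].

## Interface

Orientations are given as a 3x3 rotation matrix whose columns are the frame's x, y, z axes.
In Python, from workcell import get_state, capture, calibration, hand_in gives the robot as it stands.
- The arm moves only by the shell command python3 -m handwheel 'ROWS'. ROWS is JSON, a list of rows, each an object of numbers: "tx", "ty", "tz": the shift along the tool's x, y, z in cm; "rx", "ry", "rz": the turn, a rotation vector about the tool's x, y, z in degrees; "hand": the opening, from 0 (shut) to 1 (fully open). In form: [{"tx": .., "ty": .., "tz": .., "rx": .., "ry": .., "rz": .., "hand": ..}, ...]. A call has 1 to 5 rows; each row shifts and turns the commanded pose from where the row before left it, along the tool's axes as they then stand; what a row does not reach is not made up. A row lasts 1/12 s, in which the tool goes at most 41.7 mm and 7.16 degrees, less where a joint would pass 70% of its speed; a pose out of reach is approached as far as the arm can. A call with a gripper value outside its range is refused whole. The fingers move at their own pace and stop on an object; the grip force is fixed at half the most. Time passes only in rows, so rows that do not move let the fingers close. It gives the time, the measured TCP pose, the force, the opening and the grip force at its end, in the units of the state.
- get_state(): the state, without advancing time (a new reading comes with each control period).
- capture(name): name is "scene" or "top" or "wrist"; returns (picture, depth): 400x640x3 uint8, blue, green, red; 400x640 float32, m along the optical axis (not along the pixel's ray), 0 where there is no reading.
- calibration(name): a dict with "camera_matrix" (3x3 intrinsics, pixels), "extrinsics" (4x4, takes a point from camera to world coordinates). Camera axes: x right, y up, looking along -z (the intrinsics and any distortion apply to the point x, -y, -z); pixel columns grow to the right and rows downward; lengths in m; the calibration is good to about 2 mm. A picture is of the moment at which its call begins: read the wrist's pose just before it. calibration takes no time and is no camera call; for the wrist camera it gives the pose at the moment of the call.
- hand_in(): hands the job in; it is judged then, once.
The state is a dict: "t": time; "joint_positions": joint angles; "qd": joint speeds; "tau": joint torques, N m; "tcp_pos": TCP position; "ee_rot": TCP orientation; "ft_force": force on the tool from outside, world axes, zero at the start; "wrist_torque": the same for the moment, N m; "grip_width": finger opening in m; "grasp_force": force on a finger pad.
Only numpy, scipy, OpenCV 4.12 (cv2) and the standard library are available. Lean on these libraries where they do the work, as an engineer would, in place of code of your own. Each camera call takes 0.05 s, during which the arm holds its last target. There are 200 camera calls.

## Working session

There is one attempt and no reset: what is moved stays moved. The work goes in short steps, Python scripts to look and compute and a shell command to move; the robot and the scene stay as the last step left them, time stands still between calls to the robot, and variables do not carry over. Pictures are saved under pics/ and viewed, at most 14 in all, crops included, and the job is handed in when it is done.

```bash
ls; mkdir -p pics; cat > h.py <<'E'
import numpy as np, cv2
from workcell import *
def px2w(name, u, v, z, cal=None):
    c=cal or calibration(name); K=np.array(c["camera_matrix"]); T=np.array(c["extrinsics"])
    d=c.get("distortion")
    d=None if d is None else np.array(d,float)
    p=cv2.undistortPoints(np.array([[[u,v]]],float),K,d)[0,0]
    r=T[:3,:3]@np.array([p[0],-p[1],-1]); o=T[:3,3]
    return o+r*(z-o[2])/r[2]
E
python3 - <<'E'
from h import *
for n in("scene","top"):
    im,d=capture(n); cv2.imwrite(f"pics/{n}0.png",im); np.savez(f"{n}0.npz",im=im,d=d)
    c=calibration(n); print(n,c)
s=get_state();print(s)
E
```

```text
pics
scene {'camera_matrix': array([[430.13982959,   0.        , 319.31007602],
       [  0.        , 430.13982959, 197.31075464],
       [  0.        ,   0.        ,   1.        ]]), 'extrinsics': array([[-0.82163712, -0.44907908,  0.35105615,  0.91216167],
       [ 0.56984668, -0.66191777,  0.48696984,  0.60352046],
       [ 0.01368234,  0.60016068,  0.79976244,  1.07493924],
       [ 0.        ,  0.        ,  0.        ,  1.        ]])}
top {'camera_matrix': array([[472.83577699,   0.        , 316.2831338 ],
       [  0.        , 472.83577699, 202.61858286],
       [  0.        ,   0.        ,   1.        ]]), 'extrinsics': array([[ 0.01777356,  0.97423352, -0.22484029,  0.24396053],
       [-0.99982677,  0.0160753 , -0.00938169, -0.00449055],
       [-0.00552558,  0.22496809,  0.97435046,  1.20459912],
       [ 0.        ,  0.        ,  0.        ,  1.        ]])}
{'t': 0.1, 'joint_positions': array([-74.49582452,  19.12686176,   2.28562381,  84.00494126,
        -0.76833758,  76.9649765 ,  -3.35142712]), 'qd': array([-0.02474142, -0.10115676,  0.01260534, -0.17348219, -0.01151343,
       -0.07875674,  0.02655006]), 'tau': array([ 5.00869748e-03, -6.60019541e+01,  1.37048610e+00, -4.06464708e+01,
        1.70027814e-02,  9.11760464e-03,  1.66075904e-05]), 'tcp_pos': array([0.23481341, 0.6056753 , 0.230529  ]), 'ee_rot': array([[-9.32389802e-01,  3.61454111e-01, -4.28547433e-04],
       [ 3.61454354e-01,  9.32388819e-01, -1.35687148e-03],
       [-9.08739408e-05, -1.42003347e-03, -9.99998988e-01]]), 'ft_force': array([-0.36810481,  1.32768729, -0.32770105]), 'wrist_torque': array([ 0.00445813,  0.02343815, -0.00738843]), 'grasp_force': 0.0, 'grip_width': 0.08558597742474117}
```

View pics/top0.png

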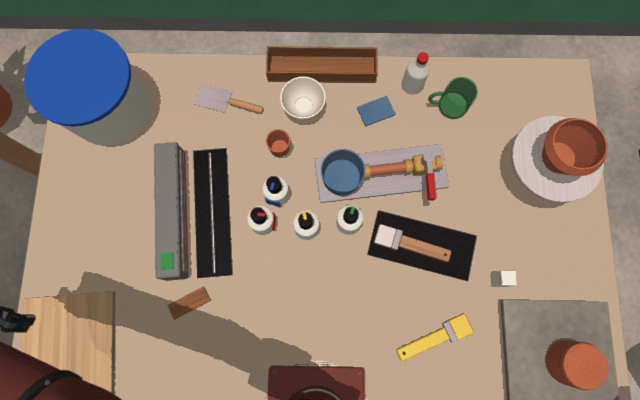

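View pics/scene0.png

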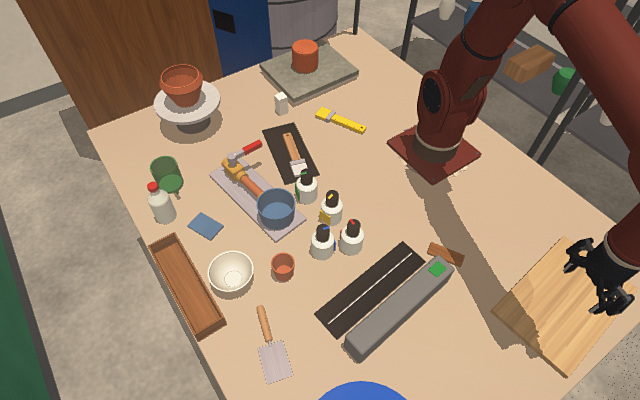

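Top view: the brush on the black mat is at (415,243). Things that could be taken for it are the yellow brush (435,337) and the trowel (228,100). All four jars are present: blue (275,188), red (261,219), yellow (306,224) and green (350,218). The pot is at (344,171), the red handle at (431,187), and the scanner deck at (212,212) with its block to the left (+y). I choose the wooden brush with white bristles on the black mat and check it in a crop.

```bash
python3 - <<'E'
from h import *
im=np.load("top0.npz")["im"]
cv2.imwrite("pics/crop0.png",cv2.resize(im[130:300,240:480],None,fx=3.3,fy=3.3,interpolation=cv2.INTER_CUBIC))
hsv=cv2.cvtColor(im,cv2.COLOR_BGR2HSV)
H,S,V=[hsv[...,i].astype(int) for i in range(3)]
# black things
bl=(V<60).astype(np.uint8)
n,l,st,ce=cv2.connectedComponentsWithStats(bl)
for i in range(1,n):
    if st[i,4]>60: print("black",st[i],ce[i].round(1))
W=lambda u,v,z:px2w("top",u,v,z)[:2].round(4)
for nm,m in dict(red=((H<6)|(H>174))&(S>180)&(V>120),blue=(H>100)&(H<120)&(S>170)&(V>60),green=(H>50)&(H<80)&(S>150)&(V>60),yellow=(H>20)&(H<32)&(S>180)&(V>150)).items():
    n,l,st,ce=cv2.connectedComponentsWithStats(m.astype(np.uint8))
    for i in range(1,n):
        if st[i,4]>3 and 150<st[i,1]<260 and 230<st[i,0]<450: print(nm,st[i],ce[i].round(1),W(*ce[i],.115))
for nm,z in (("deck",.003),("mat",.006)):
    x0,x1,y0,y1={"deck":(188,240,140,285),"mat":(362,482,205,285)}[nm]
    m=np.zeros_like(bl);m[y0:y1,x0:x1]=bl[y0:y1,x0:x1]
    c=np.vstack([k for k in cv2.findContours(m,0,2)[0] if len(k)>15]); 
    P=np.array([px2w("top",*p[0],z)[:2] for p in c]).astype(np.float32)
    print(nm,cv2.minAreaRect(P))
E
```

```text
black [ 194  149   38  129 3817] [211.9 213.2]
black [267 177  15  16 150] [274.1 184.3]
black [251 208  15  16 145] [257.4 215.8]
black [344 208  14  16 148] [350.2 216. ]
black [ 368  211  108   70 3350] [426.9 245.9]
black [299 213  14  16 143] [305.7 221.7]
black [  0 306  35  26 590] [ 14.2 320.8]
black [   0  342  120   58 1985] [ 56.5 380. ]
black [289 385  53  15 434] [313.3 393.9]
red [427 174   9  25 157] [430.8 185.8] [ 0.541  -0.2659]
red [257 213   8   3  22] [260.8 214. ] [0.4658 0.136 ]
blue [270 183   5   8  25] [271.8 186.3] [0.5336 0.1127]
blue [266 199  14   7  28] [273.  202.4] [0.4943 0.1083]
deck ((0.49537891149520874, 0.27808019518852234), (0.3358314335346222, 0.08697307109832764), 6.121077060699463)
mat ((0.41476917266845703, -0.26309698820114136), (0.2562960982322693, 0.11659669876098633), 76.0823745727539)
```

View pics/crop0.png

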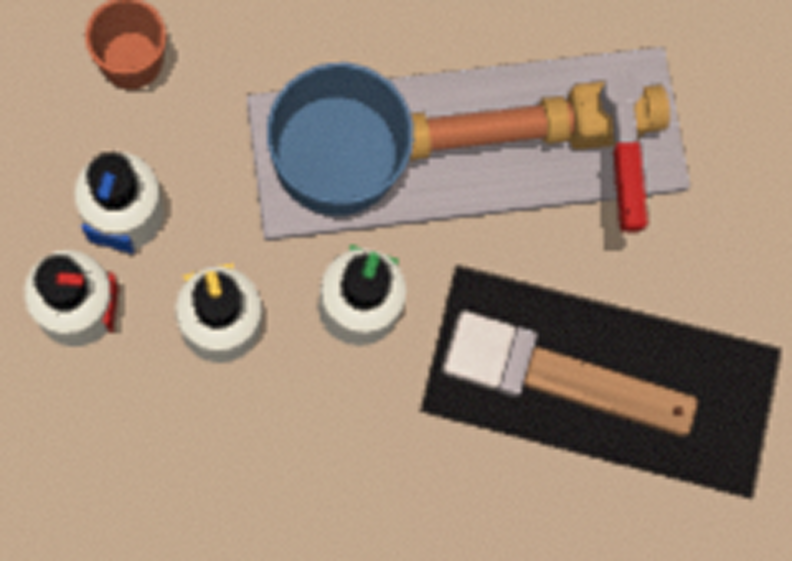

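The crop confirms the target: the brush on the mat has a wooden handle with white bristles pointing left (+y). The label lines show blue facing about -x, red about -y, and green and yellow about +x. Next I measure everything.

```bash
cat > meas.py <<'E'
from h import *
D=np.degrees
def hsvs(im):
    h=cv2.cvtColor(im,cv2.COLOR_BGR2HSV); return [h[...,i].astype(int) for i in range(3)]
def P(mask,z,big=True):
    n,l,st,ce=cv2.connectedComponentsWithStats(mask.astype(np.uint8))
    i=1+np.argmax(st[1:,4]); c=max(cv2.findContours((l==i).astype(np.uint8),0,1)[0],key=len)
    ex=np.array([px2w("top",*p[0],z)[:2] for p in c],np.float32)
    return ex,st[i,4]
def roi(m,x0,x1,y0,y1):
    r=np.zeros(m.shape,bool); r[y0:y1,x0:x1]=m[y0:y1,x0:x1]; return r
COL=dict(red=lambda H,S,V:((H<6)|(H>174))&(S>150)&(V>90),blue=lambda H,S,V:(H>100)&(H<122)&(S>150)&(V>60),
 green=lambda H,S,V:(H>50)&(H<85)&(S>110)&(V>60),yellow=lambda H,S,V:(H>18)&(H<34)&(S>130)&(V>120))
def jar(im,col,u,v,r=13,zc=.115):
    H,S,V=hsvs(im); m=COL[col](H,S,V); bl=(V<65)
    cap=roi(bl|m,u-r,u+r,v-r,v+r)
    cap=cv2.morphologyEx(cap.astype(np.uint8),cv2.MORPH_OPEN,np.ones((3,3),np.uint8))
    b=roi(m,u-r,u+r,v-r,v+r)
    n,l,st,ce=cv2.connectedComponentsWithStats(b.astype(np.uint8))
    return n,l,st,ce,cap
E
python3 - <<'E'
from meas import *
im=np.load("top0.npz")["im"]; dep=np.load("top0.npz")["d"]; H,S,V=hsvs(im)
W=lambda u,v,z:px2w("top",u,v,z)[:2]
# brush handle wood, bristles white
rw=roi((H>5)&(H<20)&(S>90)&(V>110),395,460,225,270)
p,a=P(rw,.024); print("handle",a,cv2.minAreaRect(p))
wh=roi((S<60)&(V>90),370,405,218,250)
p,a=P(wh,.022); print("head+ferrule",a,cv2.minAreaRect(p))
# pot rim
pt=roi((H>95)&(H<118)&(S>70),315,370,140,200)
p,a=P(pt,.077); c,r=cv2.minEnclosingCircle(p); print("pot",a,c,r)
# handle red
rd=roi(((H<6)|(H>174))&(S>150)&(V>90),420,440,165,205)
p,a=P(rd,.107); print("valve red",a,cv2.minAreaRect(p))
# plate grey
pl=roi((S<50)&(V>100),312,452,140,205); pl=cv2.morphologyEx(pl.astype(np.uint8),cv2.MORPH_CLOSE,np.ones((5,5)))
c=np.vstack([k for k in cv2.findContours(pl,0,1)[0] if len(k)>8])
print("plate",cv2.minAreaRect(np.array([W(*q[0],.012) for q in c],np.float32)))
for col,u,v in (("red",259,216),("blue",274,185),("green",351,216),("yellow",306,221)):
    n,l,st,ce,cap=jar(im,col,u,v)
    k=max(cv2.findContours(cap,0,1)[0],key=cv2.contourArea)
    q=np.array([W(*x[0],.115) for x in k],np.float32); c,r=cv2.minEnclosingCircle(q)
    print(col,"cap circ",np.round(c,4),round(r,4),[(st[i].tolist(),ce[i].round(1),W(*ce[i],.115).round(4)) for i in range(1,n) if st[i,4]>4], "capdepth",dep[v,u])
E
```

```text
handle 609 ((0.4042786657810211, -0.2662716209888458), (0.12885062396526337, 0.029891571030020714), 72.2086410522461)
head+ferrule 499 ((0.4325237274169922, -0.1752879023551941), (0.06180708855390549, 0.05179919674992561), 73.12102508544922)
pot 1528 (0.5840857625007629, -0.05795055255293846) 0.05852169170975685
valve red 204 ((0.5429149866104126, -0.267466276884079), (0.06476958096027374, 0.019680900499224663), 2.2703983783721924)
plate ((0.6119118332862854, -0.16010695695877075), (0.14069589972496033, 0.3395722806453705), 7.829719543457031)
red cap circ [0.4621 0.1425] 0.0199 [([257, 213, 8, 4, 28], array([260.8, 214.3]), array([0.4651, 0.1361]))] capdepth 1.1112893
blue cap circ [0.5382 0.109 ] 0.0206 [([269, 182, 6, 9, 30], array([271.6, 186. ]), array([0.5342, 0.1133]))] capdepth 1.1329328
green cap circ [ 0.4665 -0.0752] 0.0192 [([350, 207, 5, 7, 26], array([351.9, 210.1]), array([ 0.4787, -0.0783]))] capdepth 1.1071062
yellow cap circ [0.452  0.0305] 0.019 [([302, 213, 5, 7, 27], array([304.3, 215.9]), array([0.4629, 0.0337]))] capdepth 1.1046683
```

```bash
cat > go.py <<'E'
# usage: go.py x y z yaw(az of tool y, deg): prints rotation then tool-frame shift (cm) after it
import sys; from h import *
s=get_state(); R=s["ee_rot"]; p=s["tcp_pos"]; a=np.degrees(np.arctan2(R[1,1],R[0,1]))
print("p",p.round(4),"az",round(a,1),"tilt",round(np.degrees(np.arccos(-R[2,2])),1),"j",s["joint_positions"].round(0),"w",round(s["grip_width"],4),"gf",round(s["grasp_force"],1),"F",s["ft_force"].round(1),"t",round(s["t"],1))
if len(sys.argv)>4:
    x,y,z,yw=map(float,sys.argv[1:5]); t=np.radians(yw); d=np.array([x,y,z])-p
    print("rz",round((a-yw+180)%360-180,1),"tx %.2f ty %.2f tz %.2f"%(100*(-np.sin(t)*d[0]+np.cos(t)*d[1]),100*(np.cos(t)*d[0]+np.sin(t)*d[1]),-100*d[2]))
E
python3 -m handwheel '[{"rz":-5.9},{"rz":-5.9},{"rz":-5.9},{"rz":-5.8}]'
python3 -m handwheel '[{"tx":-1.66,"ty":-2.77},{"tx":-1.66,"ty":-2.77},{"tx":-1.66,"ty":-2.77},{"tx":-1.66,"ty":-2.77},{"tx":-1.66,"ty":-2.77}]'
python3 go.py .5 .2 .23 92.3
```

```text
p [0.2348 0.6057 0.2305] az 68.8 tilt 0.1 j [-74.  19.   2.  84.  -1.  77.  -3.] w 0.0856 gf 0.0 F [-0.4  1.3 -0.3] t 0.1
rz -23.5 tx -24.87 ty -41.60 tz 0.05invalid input
invalid input
```

```bash

python3 -m handwheel '[{"tx":0,"ty":0,"tz":0,"rx":0,"ry":0,"rz":-5.9,"hand":1},{"tx":0,"ty":0,"tz":0,"rx":0,"ry":0,"rz":-5.9,"hand":1},{"tx":0,"ty":0,"tz":0,"rx":0,"ry":0,"rz":-5.9,"hand":1},{"tx":0,"ty":0,"tz":0,"rx":0,"ry":0,"rz":-5.8,"hand":1}]'
python3 -m handwheel --help | head -20
python3 go.py .5 .2 .23 92.3
```

```text
t: 0.43
tcp_pos: [0.2348, 0.6058, 0.2307]
ee_rot: [[-0.999, -0.046, -0.0], [-0.046, 0.999, -0.001], [0.0, -0.001, -1.0]]
ft_force: [-1.2, -0.2, -0.8]
grip_width: 0.0857
grasp_force: 0.0
p [0.2348 0.6058 0.2307] az 92.6 tilt 0.1 j [-72.  19.  -1.  84.   0.  77.  20.] w 0.0857 gf 0.0 F [-1.2 -0.2 -0.8] t 0.4
rz 0.3 tx -24.87 ty -41.61 tz 0.07invalid input: not JSON, or not a number
```

```bash

python3 -m handwheel '[{"tx":-2,"ty":-3.5,"tz":0,"rx":0,"ry":0,"rz":0,"hand":1},{"tx":-2,"ty":-3.5,"tz":0,"rx":0,"ry":0,"rz":0,"hand":1},{"tx":-2,"ty":-3.5,"tz":0,"rx":0,"ry":0,"rz":0,"hand":1},{"tx":-2,"ty":-3.5,"tz":0,"rx":0,"ry":0,"rz":0,"hand":1},{"tx":-2,"ty":-3.5,"tz":0,"rx":0,"ry":0,"rz":0,"hand":1}]' >/dev/null
python3 -m handwheel '[{"tx":-2,"ty":-3.5,"tz":0,"rx":0,"ry":0,"rz":0,"hand":1},{"tx":-2,"ty":-3.5,"tz":0,"rx":0,"ry":0,"rz":0,"hand":1},{"tx":-2,"ty":-3.5,"tz":0,"rx":0,"ry":0,"rz":0,"hand":1},{"tx":-2,"ty":-3.5,"tz":0,"rx":0,"ry":0,"rz":0,"hand":1},{"tx":-2,"ty":-3.5,"tz":0,"rx":0,"ry":0,"rz":0,"hand":1}]' >/dev/null
python3 go.py .5 .05 .23 92.3
```

```text
p [0.4493 0.2624 0.2312] az 92.3 tilt 0.0 j [-48.   4.  13. 102.  -1.  74.  58.] w 0.0853 gf 0.0 F [1.2 1.3 0.2] t 1.3
rz 0.0 tx -4.21 ty -21.43 tz 0.12
```

```bash

python3 -m handwheel '[{"tx":-0.4,"ty":-3.9,"tz":-1,"rx":0,"ry":0,"rz":0,"hand":1},{"tx":-0.4,"ty":-3.9,"tz":-1,"rx":0,"ry":0,"rz":0,"hand":1},{"tx":-0.4,"ty":-3.9,"tz":-1,"rx":0,"ry":0,"rz":0,"hand":1},{"tx":-0.4,"ty":-3.9,"tz":-1,"rx":0,"ry":0,"rz":0,"hand":1},{"tx":-0.4,"ty":-3.9,"tz":-1,"rx":0,"ry":0,"rz":0,"hand":1}]' >/dev/null
python3 - <<'E'
from h import *
c=calibration("wrist"); im,d=capture("wrist"); cv2.imwrite("pics/wrist0.png",im); print(c)
E
python3 go.py .536 -.268 .15 92.3
```

```text
{'camera_matrix': array([[278.97221633,   0.        , 316.891141  ],
       [  0.        , 278.97221633, 196.99483085],
       [  0.        ,   0.        ,   1.        ]]), 'extrinsics': array([[-4.06039691e-02, -9.60426381e-01, -2.75558497e-01,
         4.06877593e-01],
       [ 9.99175268e-01, -3.91171033e-02, -1.08920023e-02,
         6.47539839e-02],
       [-3.18083845e-04, -2.75773494e-01,  9.61222596e-01,
         4.22748846e-01],
       [ 0.00000000e+00,  0.00000000e+00,  0.00000000e+00,
         1.00000000e+00]])}
p [0.4783 0.0597 0.2839] az 91.8 tilt 0.2 j [-37.  -3.  24. 103.   2.  80.  78.] w 0.0855 gf 0.0 F [ 0.4 -6.6  1.4] t 1.7
rz -0.5 tx -4.45 ty -32.98 tz 13.39
```

View pics/wrist0.png

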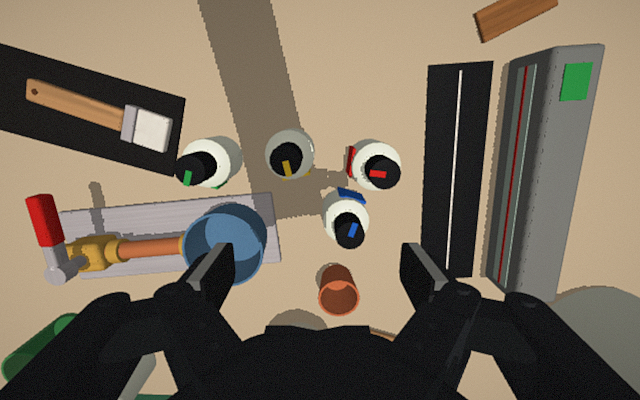

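Wrist view: caps are green (195,167), yellow (287,158), red (381,173) and blue (350,231), with the label lines clearly visible. The valve handle is at (44,220), the brush at (100,110) and the deck line at (455,170). I'll refine the jar poses from this view and move on to the valve.

```bash
cat > jars.py <<'E'
from meas import *
def jarpose(im,cal,col,u,v,z=.115,r=22):
    H,S,V=hsvs(im); m=roi(COL[col](H,S,V),u-r,u+r,v-r,v+r)
    blk=roi(V<50,u-r,u+r,v-r,v+r)
    n,l,st,ce=cv2.connectedComponentsWithStats(m.astype(np.uint8))
    best=None  # line blob = the one whose surroundings are blackest
    for i in range(1,n):
        if st[i,4]<8: continue
        b=(l==i).astype(np.uint8); ring=cv2.dilate(b,np.ones((5,5)))-b
        f=(blk&(ring>0)).sum()/ring.sum()
        if best is None or f>best[0]: best=(f,i)
    b=(l==best[1]); ys,xs=np.nonzero(b)
    q=np.array([px2w("wrist",x,y,z,cal)[:2] for x,y in zip(xs,ys)]); c=q.mean(0)
    e=np.linalg.svd(q-c)[2][0]
    k=cv2.morphologyEx((blk|b).astype(np.uint8),cv2.MORPH_OPEN,np.ones((3,3),np.uint8))
    k=max(cv2.findContours(k,0,1)[0],key=cv2.contourArea)
    cc,rad=cv2.minEnclosingCircle(np.array([px2w("wrist",*x[0],z,cal)[:2] for x in k],np.float32))
    if (c-np.array(cc))@e<0: e=-e
    t=(q-c)@e; ax=c-e*(t.max()-t.min())/2
    return col,"frac %.2f n %d len %.1fmm"%(best[0],len(q),1e3*np.ptp(t)),"axis",ax.round(4),"capcirc",np.round(cc,4),round(rad,4),"label az %.1f"%D(np.arctan2(e[1],e[0]))
E
python3 - <<'E'
from jars import *
c=calibration("wrist"); im=cv2.imread("pics/wrist0.png")
for a in (("red",381,173),("blue",350,231),("green",195,167),("yellow",287,158)): print(*jarpose(im,c,*a))
H,S,V=hsvs(im)
w=lambda m,z:np.array([px2w("wrist",*p[0],z,c)[:2] for p in max(cv2.findContours(m.astype(np.uint8),0,1)[0],key=cv2.contourArea)],np.float32)
print("valve",cv2.minAreaRect(w(roi(((H<6)|(H>174))&(S>190)&(V>130),10,80,180,260),.107)))
pts=w(roi((V<45),425,496,55,282),.003);print("deck",cv2.minAreaRect(pts))
E
python3 -m handwheel '[{"tx":-0.5,"ty":-4,"tz":0.5,"rx":0,"ry":0,"rz":0,"hand":0.5},{"tx":-0.5,"ty":-4,"tz":0.5,"rx":0,"ry":0,"rz":0,"hand":0.5},{"tx":-0.5,"ty":-4,"tz":0.5,"rx":0,"ry":0,"rz":0,"hand":0.5},{"tx":-0.5,"ty":-4,"tz":0.5,"rx":0,"ry":0,"rz":0,"hand":0.5},{"tx":-0.5,"ty":-4,"tz":0.5,"rx":0,"ry":0,"rz":0,"hand":0.5}]' >/dev/null
python3 -m handwheel '[{"tx":-0.5,"ty":-4,"tz":1.5,"rx":0,"ry":0,"rz":0,"hand":0.5},{"tx":-0.5,"ty":-4,"tz":1.5,"rx":0,"ry":0,"rz":0,"hand":0.5},{"tx":-0.5,"ty":-4,"tz":1.5,"rx":0,"ry":0,"rz":0,"hand":0.5},{"tx":0,"ty":0,"tz":1,"rx":0,"ry":0,"rz":0,"hand":0.5},{"tx":0,"ty":0,"tz":1,"rx":0,"ry":0,"rz":0,"hand":0.5}]' 
python3 go.py .536 -.268 .088 92.3
```

```text
red frac 0.91 n 120 len 19.1mm axis [0.4691 0.1362] capcirc [0.4662 0.1313] 0.0212 label az -94.4
blue frac 0.95 n 106 len 19.3mm axis [0.5466 0.1005] capcirc [0.5393 0.0968] 0.0234 label az 163.9
green frac 0.71 n 111 len 17.9mm axis [ 0.4713 -0.0861] capcirc [ 0.4633 -0.0817] 0.0271 label az -16.4
yellow frac 0.55 n 94 len 17.5mm axis [0.4574 0.022 ] capcirc [0.4554 0.0239] 0.0194 label az 14.8
valve ((0.542761504650116, -0.27859753370285034), (0.06261663883924484, 0.017103390768170357), 2.2382683753967285)
deck ((0.503778338432312, 0.26874685287475586), (0.345491886138916, 0.08869252353906631), 5.588457107543945)
t: 2.57
tcp_pos: [0.528, -0.2466, 0.1913]
ee_rot: [[-0.999, -0.036, -0.002], [-0.036, 0.999, -0.001], [0.002, -0.001, -1.0]]
ft_force: [0.6, 1.2, -0.2]
grip_width: 0.0424
grasp_force: 0.0
p [ 0.528  -0.2466  0.1913] az 92.0 tilt 0.1 j [-15.  15.  42.  98. -11.  71. 122.] w 0.0424 gf 0.0 F [ 0.6  1.2 -0.2] t 2.6
rz -0.3 tx -0.72 ty -2.17 tz 10.33
```

```bash

python3 -m handwheel '[{"tx":-0.35,"ty":-1.1,"tz":0.8,"rx":0,"ry":0,"rz":0,"hand":0.5},{"tx":-0.35,"ty":-1.1,"tz":1.5,"rx":0,"ry":0,"rz":0,"hand":0.5},{"tx":0,"ty":0,"tz":2.7,"rx":0,"ry":0,"rz":0,"hand":0.5},{"tx":0,"ty":0,"tz":2.7,"rx":0,"ry":0,"rz":0,"hand":0.5},{"tx":0,"ty":0,"tz":2.6,"rx":0,"ry":0,"rz":0,"hand":0.5}]' | tail -3
python3 -m handwheel '[{"tx":0,"ty":0,"tz":0,"rx":0,"ry":0,"rz":0,"hand":0.28},{"tx":0,"ty":0,"tz":0,"rx":0,"ry":0,"rz":0,"hand":0.28},{"tx":0,"ty":0,"tz":0,"rx":0,"ry":0,"rz":0,"hand":0.28}]' | tail -3
python3 go.py .536 -.268 .088 92.3
```

```text
ft_force: [0.3, 0.9, 0.3]
grip_width: 0.0426
grasp_force: 0.0
ft_force: [-0.4, -0.0, 0.5]
grip_width: 0.0238
grasp_force: 0.0
p [ 0.5377 -0.2654  0.0912] az 92.4 tilt 0.1 j [-10.  23.  40. 102. -17.  61. 128.] w 0.0238 gf 0.0 F [-0.4 -0.   0.5] t 3.2
rz 0.1 tx 0.18 ty -0.25 tz 0.32
```

Straddled at 24 mm with no contact. Turning the handle along the arc.

```bash

python3 -m handwheel '[{"tx":-0.06,"ty":0.975,"tz":0,"rx":0,"ry":0,"rz":7,"hand":0.28},{"tx":-0.06,"ty":0.975,"tz":0,"rx":0,"ry":0,"rz":7,"hand":0.28},{"tx":-0.06,"ty":0.975,"tz":0,"rx":0,"ry":0,"rz":7,"hand":0.28},{"tx":-0.06,"ty":0.975,"tz":0,"rx":0,"ry":0,"rz":7,"hand":0.28},{"tx":-0.06,"ty":0.975,"tz":0,"rx":0,"ry":0,"rz":7,"hand":0.28}]' | tail -3
python3 go.py
python3 -m handwheel '[{"tx":-0.06,"ty":0.975,"tz":0,"rx":0,"ry":0,"rz":7,"hand":0.28},{"tx":-0.06,"ty":0.975,"tz":0,"rx":0,"ry":0,"rz":7,"hand":0.28},{"tx":-0.06,"ty":0.975,"tz":0,"rx":0,"ry":0,"rz":7,"hand":0.28},{"tx":-0.06,"ty":0.975,"tz":0,"rx":0,"ry":0,"rz":7,"hand":0.28},{"tx":-0.06,"ty":0.975,"tz":0,"rx":0,"ry":0,"rz":7,"hand":0.28}]' | tail -3
python3 go.py .6037 -.1856 .09 8.75
```

```text
ft_force: [0.8, -2.4, -0.2]
grip_width: 0.0239
grasp_force: 1.2
p [ 0.5509 -0.2195  0.0923] az 57.0 tilt 0.2 j [-20.  24.  47. 103. -20.  61.  91.] w 0.0239 gf 1.2 F [ 0.8 -2.4 -0.2] t 3.6
ft_force: [-1.6, -2.6, -0.2]
grip_width: 0.024
grasp_force: 1.1
p [ 0.5879 -0.1883  0.0922] az 22.0 tilt 0.2 j [-27.  30.  53. 100. -27.  64.  57.] w 0.024 gf 1.1 F [-1.6 -2.6 -0.2] t 4.1
rz 13.3 tx 0.03 ty 1.61 tz 0.22
```

```bash

python3 -m handwheel '[{"tx":-0.06,"ty":0.975,"tz":0,"rx":0,"ry":0,"rz":7,"hand":0.28},{"tx":-0.06,"ty":0.9,"tz":0,"rx":0,"ry":0,"rz":6,"hand":0.28},{"tx":0,"ty":0.35,"tz":0,"rx":0,"ry":0,"rz":0,"hand":0.28},{"tx":0,"ty":0.3,"tz":0,"rx":0,"ry":0,"rz":0,"hand":0.28},{"tx":0,"ty":0.2,"tz":0,"rx":0,"ry":0,"rz":0,"hand":0.28}]' | tail -3
python3 -m handwheel '[{"tx":0,"ty":0,"tz":0,"rx":0,"ry":0,"rz":0,"hand":0.28},{"tx":0,"ty":0,"tz":0,"rx":0,"ry":0,"rz":0,"hand":0.28},{"tx":0,"ty":0,"tz":0,"rx":0,"ry":0,"rz":0,"hand":0.28}]' | tail -3
python3 go.py .6037 -.1856 .09 8.75
```

```text
ft_force: [-25.7, 4.3, 17.7]
grip_width: 0.024
grasp_force: 12.8
ft_force: [-19.0, 3.6, 11.7]
grip_width: 0.0241
grasp_force: 9.4
p [ 0.6092 -0.1823  0.0908] az 9.4 tilt 0.4 j [-27.  34.  55.  97. -30.  66.  45.] w 0.0241 gf 9.4 F [-19.    3.6  11.7] t 4.7
rz 0.7 tx -0.24 ty -0.59 tz 0.08
```

Valve is on its open stop, with 20 N of reaction. Backing off and going to the brush.

```bash

python3 -m handwheel '[{"tx":0,"ty":-0.6,"tz":0,"rx":0,"ry":0,"rz":0,"hand":0.4},{"tx":0,"ty":0,"tz":-2,"rx":0,"ry":0,"rz":0,"hand":0.6},{"tx":0,"ty":0,"tz":-3,"rx":0,"ry":0,"rz":0,"hand":0.6},{"tx":0,"ty":0,"tz":-3,"rx":0,"ry":0,"rz":6.6,"hand":0.7},{"tx":0,"ty":0,"tz":-1,"rx":0,"ry":0,"rz":7,"hand":0.7}]' | tail -3
python3 -m handwheel '[{"tx":0,"ty":0,"tz":0,"rx":0,"ry":0,"rz":7,"hand":0.7},{"tx":0,"ty":0,"tz":0,"rx":0,"ry":0,"rz":6,"hand":0.7},{"tx":0,"ty":0,"tz":0,"rx":0,"ry":0,"rz":0,"hand":0.7}]' | tail -3
python3 - <<'E'
from h import *
c=calibration("wrist"); im,d=capture("wrist"); cv2.imwrite("pics/wrist1.png",im); np.savez("w1.npz",**c)
E
python3 go.py .4132 -.2376 .08 -17.2
```

```text
ft_force: [0.5, -1.2, -0.0]
grip_width: 0.0601
grasp_force: 0.0
ft_force: [-0.5, -0.2, -0.5]
grip_width: 0.06
grasp_force: 0.0
p [ 0.6075 -0.1829  0.1808] az -17.0 tilt 0.1 j [-34.  32.  65.  92. -30.  75.  19.] w 0.0603 gf 0.0 F [-0.1 -0.6 -0.2] t 5.5
rz 0.2 tx -10.97 ty -16.94 tz 10.08
```

View pics/wrist1.png

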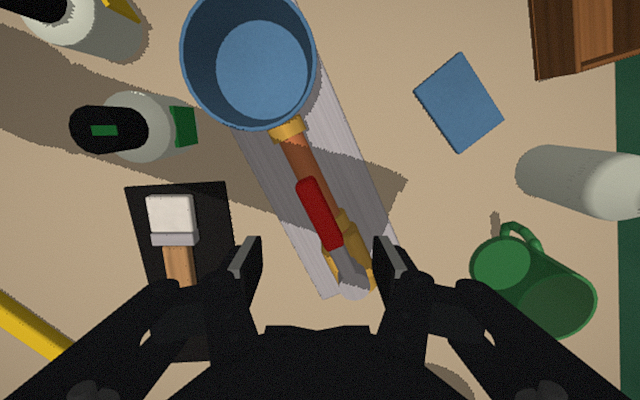

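The red handle (320,213) lies along the pipe, so the valve is open. The brush head (172,215) is still on the mat.

```bash

python3 -m handwheel '[{"tx":-2.2,"ty":-3.4,"tz":0,"rx":0,"ry":0,"rz":0,"hand":0.7},{"tx":-2.2,"ty":-3.4,"tz":0,"rx":0,"ry":0,"rz":0,"hand":0.7},{"tx":-2.2,"ty":-3.4,"tz":1,"rx":0,"ry":0,"rz":0,"hand":0.7},{"tx":-2.2,"ty":-3.4,"tz":2,"rx":0,"ry":0,"rz":0,"hand":0.7},{"tx":-2.2,"ty":-3.4,"tz":3,"rx":0,"ry":0,"rz":0,"hand":0.7}]' | tail -3
python3 -m handwheel '[{"tx":0,"ty":0,"tz":2,"rx":0,"ry":0,"rz":0,"hand":0.7},{"tx":0,"ty":0,"tz":2,"rx":0,"ry":0,"rz":0,"hand":0.7},{"tx":0,"ty":0,"tz":0,"rx":0,"ry":0,"rz":0,"hand":0.7},{"tx":0,"ty":0,"tz":0,"rx":0,"ry":0,"rz":0,"hand":0.7}]' | tail -3
python3 - <<'E'
from meas import *
c=calibration("wrist"); im,d=capture("wrist"); cv2.imwrite("pics/wrist2.png",im)
H,S,V=hsvs(im)
m=roi((S<60)&(V>90),200,440,0,300)
k=max(cv2.findContours(m.astype(np.uint8),0,1)[0],key=cv2.contourArea)
print("head+ferrule",cv2.boundingRect(k),cv2.minAreaRect(np.array([px2w("wrist",*p[0],.022,c)[:2] for p in k],np.float32)))
E
python3 go.py .4132 -.2376 .008 -17.2
```

```text
ft_force: [-0.7, -1.2, 0.1]
grip_width: 0.0597
grasp_force: 0.0
ft_force: [0.1, -0.3, 0.5]
grip_width: 0.0594
grasp_force: 0.0
head+ferrule (272, 88, 71, 85) ((0.43272605538368225, -0.17674963176250458), (0.058813177049160004, 0.049706440418958664), 72.895263671875)
p [ 0.4221 -0.2356  0.0874] az -17.2 tilt 0.0 j [-39.  16.  71. 119. -18.  57.  25.] w 0.0603 gf 0.0 F [ 0.6 -0.1  1.2] t 6.2
rz 0.0 tx -0.46 ty -0.79 tz 7.94
```

View pics/wrist2.png

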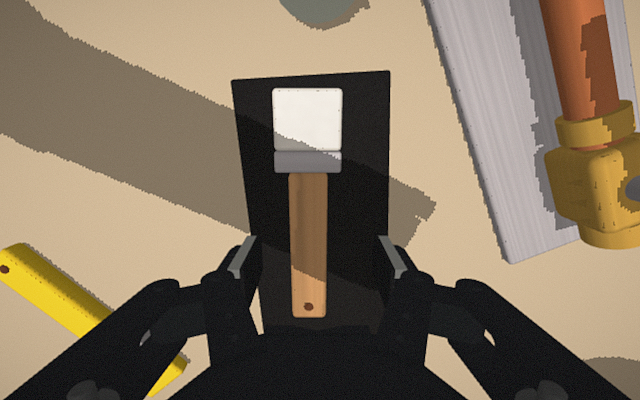

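The brush is aligned between the fingers: head (307,130), handle end (308,317). Descending to grasp.

```bash

python3 -m handwheel '[{"tx":-0.5,"ty":-0.8,"tz":2,"rx":0,"ry":0,"rz":0,"hand":0.7},{"tx":0,"ty":0,"tz":2,"rx":0,"ry":0,"rz":0,"hand":0.7},{"tx":0,"ty":0,"tz":2,"rx":0,"ry":0,"rz":0,"hand":0.7},{"tx":0,"ty":0,"tz":1.7,"rx":0,"ry":0,"rz":0,"hand":0.7},{"tx":0,"ty":0,"tz":0.2,"rx":0,"ry":0,"rz":0,"hand":0.7}]' | tail -3
python3 go.py .4132 -.2376 .008 -17.2
python3 -m handwheel '[{"tx":0,"ty":0,"tz":0,"rx":0,"ry":0,"rz":0,"hand":0.2},{"tx":0,"ty":0,"tz":0,"rx":0,"ry":0,"rz":0,"hand":0.2},{"tx":0,"ty":0,"tz":0,"rx":0,"ry":0,"rz":0,"hand":0.2},{"tx":0,"ty":0,"tz":0,"rx":0,"ry":0,"rz":0,"hand":0.2},{"tx":0,"ty":0,"tz":0,"rx":0,"ry":0,"rz":0,"hand":0.2}]' | tail -3
python3 -m handwheel '[{"tx":0,"ty":0,"tz":0,"rx":0,"ry":0,"rz":0,"hand":0.2},{"tx":0,"ty":0,"tz":0,"rx":0,"ry":0,"rz":0,"hand":0.2},{"tx":0,"ty":0,"tz":-1,"rx":0,"ry":0,"rz":0,"hand":0.2},{"tx":0,"ty":0,"tz":-2,"rx":0,"ry":0,"rz":0,"hand":0.2},{"tx":0,"ty":0,"tz":-2,"rx":0,"ry":0,"rz":0,"hand":0.2}]' | tail -3
python3 go.py .584 -.058 .2 84
```

```text
ft_force: [-0.3, 0.6, 0.2]
grip_width: 0.0599
grasp_force: 0.0
p [ 0.4124 -0.2372  0.0066] az -17.1 tilt 0.1 j [-28.  24.  61. 123. -28.  49.  33.] w 0.0599 gf 0.0 F [-0.3  0.6  0.2] t 6.7
rz 0.1 tx -0.02 ty 0.09 tz -0.14
ft_force: [-1.0, 0.1, 5.6]
grip_width: 0.0282
grasp_force: 59.5
ft_force: [0.4, -0.3, -1.1]
grip_width: 0.0285
grasp_force: 59.6
p [ 0.4124 -0.2377  0.059 ] az -17.3 tilt 0.0 j [-35.  18.  68. 121. -21.  54.  27.] w 0.0285 gf 59.6 F [ 0.4 -0.3 -1.1] t 7.5
rz -101.3 tx -15.19 ty 19.66 tz -14.10
```

```bash

python3 -m handwheel '[{"tx":0,"ty":0,"tz":-4,"rx":0,"ry":0,"rz":0,"hand":0.2},{"tx":0,"ty":0,"tz":-4,"rx":0,"ry":0,"rz":0,"hand":0.2},{"tx":0,"ty":0,"tz":-4,"rx":0,"ry":0,"rz":0,"hand":0.2},{"tx":2.2,"ty":1.7,"tz":-2.6,"rx":0,"ry":0,"rz":0,"hand":0.2},{"tx":2.4,"ty":1.8,"tz":-2.6,"rx":0,"ry":0,"rz":0,"hand":0.2}]' | tail -3
python3 -m handwheel '[{"tx":2.8,"ty":2.1,"tz":-0.6,"rx":0,"ry":0,"rz":0,"hand":0.2},{"tx":2.8,"ty":2.1,"tz":-0.6,"rx":0,"ry":0,"rz":0,"hand":0.2},{"tx":2.8,"ty":2.1,"tz":-0.6,"rx":0,"ry":0,"rz":0,"hand":0.2},{"tx":2.8,"ty":2.1,"tz":-0.6,"rx":0,"ry":0,"rz":0,"hand":0.2},{"tx":2.8,"ty":2.1,"tz":-0.6,"rx":0,"ry":0,"rz":0,"hand":0.2}]' | tail -3
python3 -m handwheel '[{"tx":0,"ty":0,"tz":0,"rx":0,"ry":0,"rz":-7,"hand":0.2},{"tx":0,"ty":0,"tz":0,"rx":0,"ry":0,"rz":-7,"hand":0.2},{"tx":0,"ty":0,"tz":0,"rx":0,"ry":0,"rz":-7,"hand":0.2},{"tx":0,"ty":0,"tz":0,"rx":0,"ry":0,"rz":-7,"hand":0.2},{"tx":0,"ty":0,"tz":0,"rx":0,"ry":0,"rz":-7,"hand":0.2}]' | tail -3
python3 go.py .6 -.1 .25 84
python3 -m handwheel '[{"tx":0,"ty":0,"tz":0,"rx":0,"ry":0,"rz":-7,"hand":0.2},{"tx":0,"ty":0,"tz":0,"rx":0,"ry":0,"rz":-7,"hand":0.2},{"tx":0,"ty":0,"tz":0,"rx":0,"ry":0,"rz":-7,"hand":0.2},{"tx":0,"ty":0,"tz":0,"rx":0,"ry":0,"rz":-7,"hand":0.2},{"tx":0,"ty":0,"tz":0,"rx":0,"ry":0,"rz":-7,"hand":0.2}]' | tail -3
python3 -m handwheel '[{"tx":0,"ty":0,"tz":0,"rx":0,"ry":0,"rz":-7,"hand":0.2},{"tx":0,"ty":0,"tz":0,"rx":0,"ry":0,"rz":-7,"hand":0.2},{"tx":0,"ty":0,"tz":0,"rx":0,"ry":0,"rz":-7,"hand":0.2},{"tx":0,"ty":0,"tz":0,"rx":0,"ry":0,"rz":-7,"hand":0.2},{"tx":0,"ty":0,"tz":0,"rx":0,"ry":0,"rz":-3,"hand":0.2}]' | tail -3
python3 go.py .651 -.065 .25 84
```

```text
ft_force: [0.3, -0.3, -0.9]
grip_width: 0.0283
grasp_force: 59.6
ft_force: [0.7, -0.6, 0.4]
grip_width: 0.0287
grasp_force: 59.6
ft_force: [0.0, -0.3, -0.8]
grip_width: 0.0285
grasp_force: 59.7
p [ 0.601  -0.0981  0.2429] az 18.3 tilt 0.2 j [-39.  20.  57.  91. -18.  78.  38.] w 0.0285 gf 59.7 F [ 0.  -0.3 -0.8] t 8.8
rz -65.7 tx 0.08 ty -0.20 tz -0.71
ft_force: [0.4, 0.9, -0.0]
grip_width: 0.0286
grasp_force: 59.7
ft_force: [-0.0, -0.0, -1.5]
grip_width: 0.0286
grasp_force: 59.7
p [ 0.601  -0.0982  0.2431] az 84.3 tilt 0.2 j [-30.  17.  44.  91. -12.  77. 100.] w 0.0286 gf 59.7 F [-0.  -0.  -1.5] t 9.6
rz 0.3 tx -4.62 ty 3.82 tz -0.69
```

```bash

python3 -m handwheel '[{"tx":-2.3,"ty":1.9,"tz":0,"rx":0,"ry":0,"rz":0,"hand":0.2},{"tx":-2.3,"ty":1.9,"tz":0,"rx":0,"ry":0,"rz":0,"hand":0.2},{"tx":0,"ty":0,"tz":0,"rx":0,"ry":-7,"rz":0,"hand":0.2},{"tx":0,"ty":0,"tz":0,"rx":0,"ry":-7,"rz":0,"hand":0.2},{"tx":0,"ty":0,"tz":0,"rx":0,"ry":-7,"rz":0,"hand":0.2}]' | tail -3
python3 -m handwheel '[{"tx":0,"ty":0,"tz":0,"rx":0,"ry":-7,"rz":0,"hand":0.2},{"tx":0,"ty":0,"tz":0,"rx":0,"ry":-7,"rz":0,"hand":0.2},{"tx":0,"ty":0,"tz":0,"rx":0,"ry":-7,"rz":0,"hand":0.2},{"tx":0,"ty":0,"tz":0,"rx":0,"ry":-7,"rz":0,"hand":0.2},{"tx":0,"ty":0,"tz":0,"rx":0,"ry":0,"rz":0,"hand":0.2}]' | tail -3
cat > tip.py <<'E'
from h import *
s=get_state(); R=s["ee_rot"]; p=s["tcp_pos"]; tip=p-.008*R[:,2]+.095*R[:,0]
print("tip",tip.round(4),"x axis",R[:,0].round(3)); d=np.array([.584,-.058,.045])-tip
print("tool shift cm",(100*R.T@d).round(2),"up-unit in tool",R[2].round(3))
E
python3 tip.py; python3 go.py
python3 - <<'E'
from h import *
im,d=capture("scene"); cv2.imwrite("pics/scene1.png",cv2.resize(im[60:330,120:440],None,fx=2.2,fy=2.2))
E
```

```text
ft_force: [-1.0, -2.4, 0.8]
grip_width: 0.0283
grasp_force: 59.7
ft_force: [-0.8, 0.2, -1.4]
grip_width: 0.0284
grasp_force: 59.7
tip [ 0.5779 -0.0616  0.1766] x axis [-0.689  0.08  -0.72 ]
tool shift cm [9.09 0.44 9.54] up-unit in tool [-0.72  -0.001 -0.694]
p [ 0.6491 -0.0698  0.2395] az 83.3 tilt 46.1 j [-36. -10.  33. 126.  35.  19.  53.] w 0.0284 gf 59.7 F [-0.8  0.2 -1.4] t 10.4
```

View pics/scene1.png

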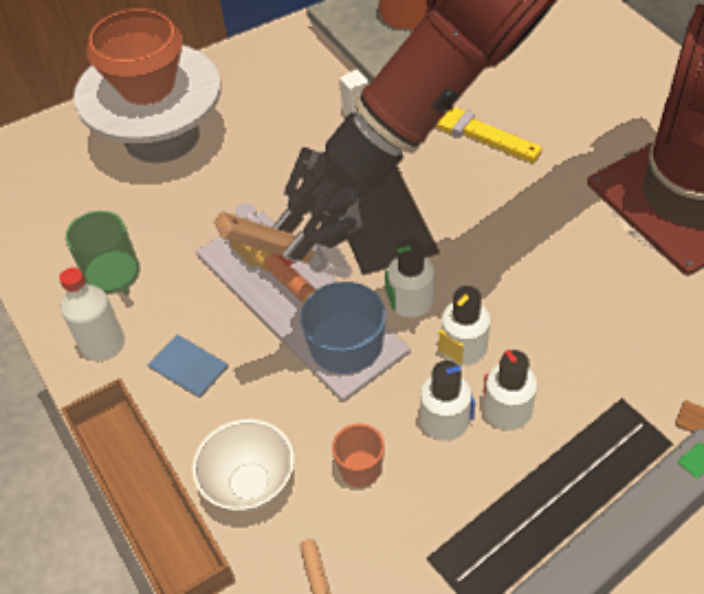

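The brush is held at (265,235), tilted, with the bristles toward the robot. The valve and the jars are unchanged. Lowering into the pot.

```bash

python3 -m handwheel '[{"tx":1.8,"ty":0.1,"tz":1.9,"rx":0,"ry":0,"rz":0,"hand":0.2},{"tx":1.8,"ty":0.1,"tz":1.9,"rx":0,"ry":0,"rz":0,"hand":0.2},{"tx":1.8,"ty":0.1,"tz":1.9,"rx":0,"ry":0,"rz":0,"hand":0.2},{"tx":1.8,"ty":0.1,"tz":1.9,"rx":0,"ry":0,"rz":0,"hand":0.2},{"tx":1.4,"ty":0,"tz":1.5,"rx":0,"ry":0,"rz":0,"hand":0.2}]' | tail -3
python3 tip.py
python3 -m handwheel '[{"tx":0.4,"ty":0,"tz":0.4,"rx":0,"ry":0,"rz":0,"hand":0.2},{"tx":0,"ty":0,"tz":0,"rx":0,"ry":0,"rz":0,"hand":0.2},{"tx":0,"ty":0,"tz":0,"rx":0,"ry":0,"rz":0,"hand":0.2},{"tx":0,"ty":0,"tz":0,"rx":0,"ry":0,"rz":0,"hand":0.2},{"tx":0,"ty":0,"tz":0,"rx":0,"ry":0,"rz":0,"hand":0.2}]' | tail -3
python3 tip.py
python3 -m handwheel '[{"tx":0,"ty":0,"tz":0,"rx":0,"ry":0,"rz":0,"hand":0.2},{"tx":0,"ty":0,"tz":0,"rx":0,"ry":0,"rz":0,"hand":0.2}]' | tail -3
python3 - <<'E'
from h import *
im,d=capture("top"); cv2.imwrite("pics/top1.png",cv2.resize(im[110:290,240:480],None,fx=3,fy=3))
E
```

```text
ft_force: [1.6, -0.5, 0.5]
grip_width: 0.0284
grasp_force: 59.7
tip [ 0.5892 -0.0632  0.0852] x axis [-0.685  0.075 -0.724]
tool shift cm [3.31 0.5  2.35] up-unit in tool [-0.724 -0.014 -0.689]
ft_force: [-0.8, 0.1, 0.1]
grip_width: 0.0283
grasp_force: 59.7
tip [ 0.5889 -0.0619  0.0808] x axis [-0.684  0.076 -0.726]
tool shift cm [2.96 0.37 2.07] up-unit in tool [-0.726 -0.011 -0.688]
ft_force: [0.3, 0.3, -0.7]
grip_width: 0.0285
grasp_force: 59.7
```

View pics/top1.png

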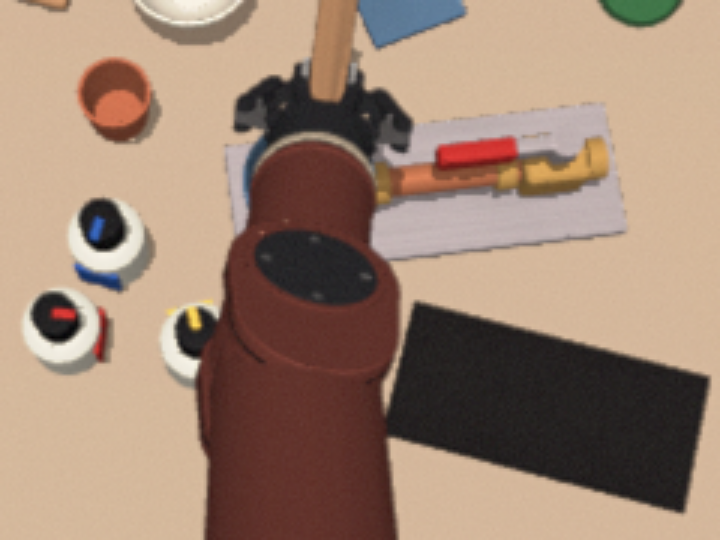

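Top view: valve open with the red handle along the pipe, brush handle at (330,50) beyond the gripper, arm over the pot with no contact. The descent was rate-limited, so I continue the last 3.6 cm slowly.

```bash

python3 -m handwheel '[{"tx":0.7,"ty":0.1,"tz":0.5,"rx":0,"ry":0,"rz":0,"hand":0.2},{"tx":0.7,"ty":0.1,"tz":0.5,"rx":0,"ry":0,"rz":0,"hand":0.2},{"tx":0.7,"ty":0.1,"tz":0.5,"rx":0,"ry":0,"rz":0,"hand":0.2},{"tx":0.7,"ty":0.1,"tz":0.5,"rx":0,"ry":0,"rz":0,"hand":0.2},{"tx":0,"ty":0,"tz":0,"rx":0,"ry":0,"rz":0,"hand":0.2}]' | tail -3
python3 tip.py; python3 go.py
```

```text
ft_force: [0.0, -0.0, -0.8]
grip_width: 0.0287
grasp_force: 59.7
tip [ 0.5834 -0.0586  0.0507] x axis [-0.686  0.075 -0.723]
tool shift cm [0.37 0.08 0.43] up-unit in tool [-0.723 -0.012 -0.69 ]
p [ 0.6543 -0.0665  0.1139] az 83.0 tilt 46.3 j [-17.   5.  16. 132. 119.   6. -35.] w 0.0287 gf 59.7 F [ 0.  -0.  -0.8] t 11.9
```

```bash

python3 -m handwheel '[{"tx":0.4,"ty":0,"tz":0.4,"rx":0,"ry":0,"rz":0,"hand":0.2},{"tx":0,"ty":0,"tz":0,"rx":0,"ry":0,"rz":0,"hand":0.2},{"tx":0,"ty":0,"tz":0,"rx":0,"ry":0,"rz":0,"hand":0.2},{"tx":0,"ty":0,"tz":0,"rx":0,"ry":0,"rz":0,"hand":0.2},{"tx":0,"ty":0,"tz":0,"rx":0,"ry":0,"rz":0,"hand":0.2}]' | tail -3
python3 -m handwheel '[{"tx":0,"ty":0,"tz":0,"rx":0,"ry":0,"rz":0,"hand":0.2},{"tx":0,"ty":0,"tz":0,"rx":0,"ry":0,"rz":0,"hand":0.2},{"tx":0,"ty":0,"tz":0,"rx":0,"ry":0,"rz":0,"hand":0.2},{"tx":0,"ty":0,"tz":0,"rx":0,"ry":0,"rz":0,"hand":0.2}]' | tail -3
python3 tip.py; python3 go.py
```

```text
ft_force: [-0.2, -0.4, -1.0]
grip_width: 0.0285
grasp_force: 59.7
ft_force: [0.5, 0.8, -0.8]
grip_width: 0.0288
grasp_force: 59.7
tip [ 0.5844 -0.059   0.0464] x axis [-0.685  0.076 -0.725]
tool shift cm [0.14 0.09 0.06] up-unit in tool [-0.725 -0.012 -0.689]
p [ 0.6552 -0.0669  0.1097] az 83.0 tilt 46.4 j [-14.   6.  13. 132. 124.   7. -40.] w 0.0288 gf 59.7 F [ 0.5  0.8 -0.8] t 12.7
```

```bash
python3 - <<'E'
from h import *
im,d=capture("scene"); cv2.imwrite("pics/scene2.png",cv2.resize(im[120:270,190:370],None,fx=4,fy=4))
E
```

```text
(no output)
```

View pics/scene2.png

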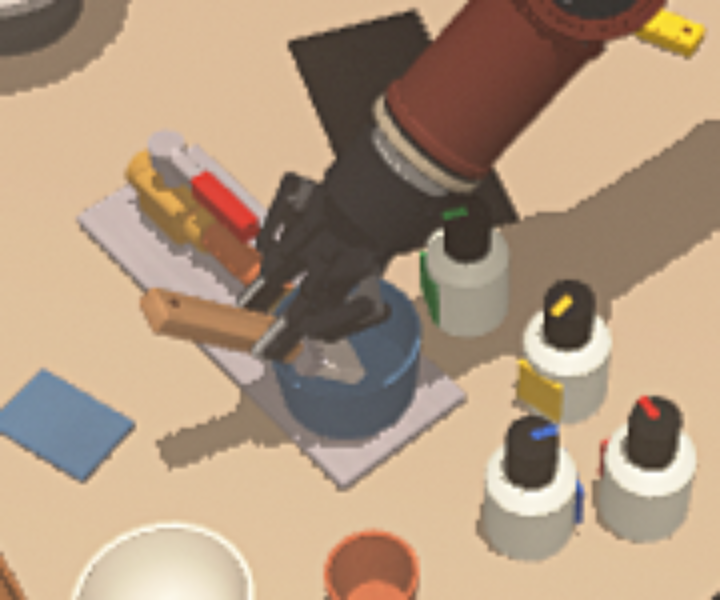

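The bristles (330,360) are down inside the pot with the valve open. Raising and levelling the brush.

```bash

python3 -m handwheel '[{"tx":-1.2,"ty":0,"tz":-1.15,"rx":0,"ry":0,"rz":0,"hand":0.2},{"tx":-1.2,"ty":0,"tz":-1.15,"rx":0,"ry":0,"rz":0,"hand":0.2},{"tx":-1.2,"ty":0,"tz":-1.15,"rx":0,"ry":0,"rz":0,"hand":0.2},{"tx":-1.2,"ty":0,"tz":-1.15,"rx":0,"ry":0,"rz":0,"hand":0.2},{"tx":-1.2,"ty":0,"tz":-1.15,"rx":0,"ry":0,"rz":0,"hand":0.2}]' | tail -3
python3 tip.py
python3 -m handwheel '[{"tx":-1.2,"ty":0,"tz":-1.15,"rx":0,"ry":0,"rz":0,"hand":0.2},{"tx":-1.2,"ty":0,"tz":-1.15,"rx":0,"ry":0,"rz":0,"hand":0.2},{"tx":-1.2,"ty":0,"tz":-1.15,"rx":0,"ry":0,"rz":0,"hand":0.2},{"tx":-1.2,"ty":0,"tz":-1.15,"rx":0,"ry":0,"rz":0,"hand":0.2},{"tx":-1.2,"ty":0,"tz":-1.15,"rx":0,"ry":0,"rz":0,"hand":0.2}]' | tail -3
python3 tip.py; python3 go.py
```

```text
ft_force: [1.3, 0.1, 0.2]
grip_width: 0.0287
grasp_force: 59.7
tip [ 0.5852 -0.0626  0.0886] x axis [-0.683  0.073 -0.727]
tool shift cm [3.28 0.54 2.85] up-unit in tool [-0.727 -0.023 -0.686]
ft_force: [0.1, 0.5, -0.3]
grip_width: 0.0282
grasp_force: 59.7
tip [ 0.5849 -0.0612  0.1686] x axis [-0.682  0.074 -0.728]
tool shift cm [9.08 0.59 8.37] up-unit in tool [-0.728 -0.023 -0.685]
p [ 0.6554 -0.0691  0.2323] az 82.5 tilt 46.7 j [-27.  -7.  24. 126.  39.  18.  48.] w 0.0282 gf 59.7 F [ 0.1  0.5 -0.3] t 13.6
```

```bash

python3 -m handwheel '[{"tx":0,"ty":0,"tz":0,"rx":0,"ry":6.7,"rz":0,"hand":0.2},{"tx":0,"ty":0,"tz":0,"rx":0,"ry":6.7,"rz":0,"hand":0.2},{"tx":0,"ty":0,"tz":0,"rx":0,"ry":6.7,"rz":0,"hand":0.2},{"tx":0,"ty":0,"tz":0,"rx":0,"ry":6.7,"rz":0,"hand":0.2},{"tx":0,"ty":0,"tz":0,"rx":0,"ry":6.7,"rz":0,"hand":0.2}]' | tail -3
python3 -m handwheel '[{"tx":0,"ty":0,"tz":0,"rx":0,"ry":6.7,"rz":0,"hand":0.2},{"tx":0,"ty":0,"tz":0,"rx":0,"ry":6.5,"rz":0,"hand":0.2},{"tx":0,"ty":0,"tz":0,"rx":0,"ry":0,"rz":7,"hand":0.2},{"tx":0,"ty":0,"tz":0,"rx":0,"ry":0,"rz":7,"hand":0.2},{"tx":0,"ty":0,"tz":0,"rx":0,"ry":0,"rz":7,"hand":0.2}]' | tail -3
python3 -m handwheel '[{"tx":0,"ty":0,"tz":0,"rx":0,"ry":0,"rz":7,"hand":0.2},{"tx":0,"ty":0,"tz":0,"rx":0,"ry":0,"rz":7,"hand":0.2},{"tx":0,"ty":0,"tz":0,"rx":0,"ry":0,"rz":7,"hand":0.2},{"tx":0,"ty":0,"tz":0,"rx":0,"ry":0,"rz":7,"hand":0.2},{"tx":0,"ty":0,"tz":0,"rx":0,"ry":0,"rz":7,"hand":0.2}]' | tail -3
python3 -m handwheel '[{"tx":0,"ty":0,"tz":0,"rx":0,"ry":0,"rz":7,"hand":0.2},{"tx":0,"ty":0,"tz":0,"rx":0,"ry":0,"rz":7,"hand":0.2},{"tx":0,"ty":0,"tz":0,"rx":0,"ry":0,"rz":7,"hand":0.2},{"tx":0,"ty":0,"tz":0,"rx":0,"ry":0,"rz":7,"hand":0.2},{"tx":0,"ty":0,"tz":0,"rx":0,"ry":0,"rz":7,"hand":0.2}]' | tail -3
python3 go.py .414 -.262 .1 -15; python3 tip.py
```

```text
ft_force: [0.4, -1.9, -1.8]
grip_width: 0.0284
grasp_force: 59.7
ft_force: [1.0, -0.2, -0.6]
grip_width: 0.0287
grasp_force: 59.7
ft_force: [0.4, -0.3, 0.2]
grip_width: 0.0287
grasp_force: 59.7
ft_force: [0.4, -0.3, -0.5]
grip_width: 0.028
grasp_force: 59.7
p [ 0.6566 -0.0734  0.2313] az -9.3 tilt 3.8 j [-39.  25.  55.  88. -19.  75.   8.] w 0.028 gf 59.7 F [ 0.4 -0.3 -0.5] t 15.2
rz 5.7 tx -24.49 ty -18.55 tz 13.13
tip [0.6717 0.0206 0.2366] x axis [ 0.164  0.986 -0.028]
tool shift cm [-8.64 -8.51 18.94] up-unit in tool [-0.028  0.059 -0.998]
```

```bash

python3 -m handwheel '[{"tx":0,"ty":0,"tz":0,"rx":3.4,"ry":1.6,"rz":5.6,"hand":0.2},{"tx":-2.7,"ty":-2.05,"tz":0,"rx":0,"ry":0,"rz":0,"hand":0.2},{"tx":-2.7,"ty":-2.05,"tz":0,"rx":0,"ry":0,"rz":0,"hand":0.2},{"tx":-2.7,"ty":-2.05,"tz":0,"rx":0,"ry":0,"rz":0,"hand":0.2},{"tx":-2.7,"ty":-2.05,"tz":0,"rx":0,"ry":0,"rz":0,"hand":0.2}]' | tail -3
python3 -m handwheel '[{"tx":-2.7,"ty":-2.05,"tz":0,"rx":0,"ry":0,"rz":0,"hand":0.2},{"tx":-2.7,"ty":-2.05,"tz":0,"rx":0,"ry":0,"rz":0,"hand":0.2},{"tx":-2.7,"ty":-2.05,"tz":0,"rx":0,"ry":0,"rz":0,"hand":0.2},{"tx":-2.7,"ty":-2.05,"tz":0,"rx":0,"ry":0,"rz":0,"hand":0.2},{"tx":-2.7,"ty":-2.05,"tz":0,"rx":0,"ry":0,"rz":0,"hand":0.2}]' | tail -3
python3 go.py .414 -.262 .009 -15; python3 tip.py
```

```text
ft_force: [0.6, -1.0, 0.2]
grip_width: 0.0286
grasp_force: 59.7
ft_force: [-0.1, -0.8, -0.6]
grip_width: 0.0286
grasp_force: 59.7
p [ 0.4153 -0.2628  0.2303] az -14.7 tilt 0.1 j [-40.  -5.  66. 108.   4.  74.  10.] w 0.0286 gf 59.7 F [-0.1 -0.8 -0.6] t 16.1
rz 0.3 tx 0.05 ty -0.14 tz 22.13
tip [ 0.4393 -0.1709  0.2385] x axis [0.253 0.967 0.002]
tool shift cm [14.54 11.12 19.4 ] up-unit in tool [ 0.002  0.001 -1.   ]
```

```bash

python3 -m handwheel '[{"tx":0,"ty":0,"tz":3.6,"rx":0,"ry":0,"rz":0,"hand":0.2},{"tx":0,"ty":0,"tz":3.6,"rx":0,"ry":0,"rz":0,"hand":0.2},{"tx":0,"ty":0,"tz":3.6,"rx":0,"ry":0,"rz":0,"hand":0.2},{"tx":0,"ty":0,"tz":3.6,"rx":0,"ry":0,"rz":0,"hand":0.2},{"tx":0,"ty":0,"tz":3.6,"rx":0,"ry":0,"rz":0,"hand":0.2}]' | tail -3
python3 -m handwheel '[{"tx":0,"ty":0,"tz":2,"rx":0,"ry":0,"rz":0,"hand":0.2},{"tx":0,"ty":0,"tz":1,"rx":0,"ry":0,"rz":0,"hand":0.2},{"tx":0,"ty":0,"tz":0.5,"rx":0,"ry":0,"rz":0,"hand":0.2},{"tx":0,"ty":0,"tz":0.3,"rx":0,"ry":0,"rz":0,"hand":0.2},{"tx":0,"ty":0,"tz":0,"rx":0,"ry":0,"rz":0,"hand":0.2}]' | tail -3
python3 go.py .414 -.262 .0075 -15
```

```text
ft_force: [0.4, 1.2, 1.7]
grip_width: 0.0283
grasp_force: 59.8
ft_force: [-0.2, 1.1, -0.6]
grip_width: 0.0285
grasp_force: 59.7
p [ 0.4178 -0.262   0.0135] az -14.7 tilt 0.2 j [-22.  23.  58. 120. -26.  50.  36.] w 0.0285 gf 59.7 F [-0.2  1.1 -0.6] t 16.9
rz 0.3 tx -0.10 ty -0.37 tz 0.60
```

```bash

python3 -m handwheel '[{"tx":-0.1,"ty":-0.3,"tz":0.3,"rx":0,"ry":0,"rz":0,"hand":0.2},{"tx":0,"ty":0,"tz":0.2,"rx":0,"ry":0,"rz":0,"hand":0.2},{"tx":0,"ty":0,"tz":0.1,"rx":0,"ry":0,"rz":0,"hand":0.2},{"tx":0,"ty":0,"tz":0,"rx":0,"ry":0,"rz":0,"hand":0.2}]'
python3 -m handwheel '[{"tx":0,"ty":0,"tz":0,"rx":0,"ry":0,"rz":0,"hand":0.7},{"tx":0,"ty":0,"tz":0,"rx":0,"ry":0,"rz":0,"hand":0.7},{"tx":0,"ty":0,"tz":0,"rx":0,"ry":0,"rz":0,"hand":0.7},{"tx":0,"ty":0,"tz":0,"rx":0,"ry":0,"rz":0,"hand":0.7}]' | tail -3
python3 -m handwheel '[{"tx":0,"ty":0,"tz":-3,"rx":0,"ry":0,"rz":0,"hand":0.7},{"tx":0,"ty":0,"tz":-4,"rx":0,"ry":0,"rz":0,"hand":0.7},{"tx":0,"ty":0,"tz":-4,"rx":0,"ry":0,"rz":0,"hand":0.7},{"tx":0,"ty":0,"tz":-4,"rx":0,"ry":0,"rz":0,"hand":0.7},{"tx":0,"ty":0,"tz":-2,"rx":0,"ry":0,"rz":0,"hand":0.7}]' | tail -3
python3 go.py .6037 -.1856 .18 8.75
```

```text
t: 17.23
tcp_pos: [0.4145, -0.2622, 0.0091]
ee_rot: [[0.253, 0.967, 0.004], [0.967, -0.253, 0.004], [0.005, 0.003, -1.0]]
ft_force: [-10.6, 7.1, 38.2]
grip_width: 0.0288
grasp_force: 64.6
ft_force: [-0.8, 0.0, 0.4]
grip_width: 0.0601
grasp_force: 0.0
ft_force: [1.1, -0.1, 0.3]
grip_width: 0.0595
grasp_force: 0.0
p [ 0.4142 -0.264   0.1798] az -14.8 tilt 0.2 j [-44.   1.  74. 112.  -2.  67.  16.] w 0.0595 gf 0.0 F [ 1.1 -0.1  0.3] t 18.0
rz -23.6 tx 4.87 ty 19.92 tz -0.02
```

Brush laid down and released. Next: straddle the open handle and turn it back.

```bash

python3 -m handwheel '[{"tx":0,"ty":0,"tz":0,"rx":0,"ry":0,"rz":-6,"hand":0.5},{"tx":0,"ty":0,"tz":0,"rx":0,"ry":0,"rz":-6,"hand":0.5},{"tx":0,"ty":0,"tz":0,"rx":0,"ry":0,"rz":-6,"hand":0.5},{"tx":0,"ty":0,"tz":0,"rx":0,"ry":0,"rz":-5.6,"hand":0.5}]' | tail -1
python3 -m handwheel '[{"tx":0.9,"ty":4,"tz":0,"rx":0,"ry":0,"rz":0,"hand":0.5},{"tx":1,"ty":4,"tz":0,"rx":0,"ry":0,"rz":0,"hand":0.5},{"tx":1,"ty":4,"tz":0,"rx":0,"ry":0,"rz":0,"hand":0.5},{"tx":1,"ty":4,"tz":0,"rx":0,"ry":0,"rz":0,"hand":0.5},{"tx":1,"ty":4,"tz":0,"rx":0,"ry":0,"rz":0,"hand":0.5}]' | tail -3
python3 -m handwheel '[{"tx":0,"ty":0,"tz":0,"rx":0,"ry":0,"rz":0,"hand":0.5},{"tx":0,"ty":0,"tz":0,"rx":0,"ry":0,"rz":0,"hand":0.5}]' | tail -1
python3 go.py .6037 -.1856 .09 8.75
python3 - <<'E'
from meas import *
im,_=capture("top"); H,S,V=hsvs(im); cv2.imwrite("pics/top2.png",im)
p,a=P(roi((H>5)&(H<20)&(S>90)&(V>110),390,480,225,285),.024); print("handle",a,cv2.minAreaRect(p))
p,a=P(roi((S<60)&(V>90),370,410,218,260),.022); print("head+ferrule",a,cv2.minAreaRect(p))
E
```

```text
grasp_force: 0.0
ft_force: [0.2, -0.6, 1.3]
grip_width: 0.0426
grasp_force: 0.0
grasp_force: 0.0
p [ 0.5959 -0.1847  0.1765] az 9.1 tilt 0.1 j [-32.  28.  61.  94. -26.  73.  43.] w 0.0429 gf 0.0 F [ 0.1 -0.7  0.1] t 18.9
rz 0.3 tx -0.21 ty 0.76 tz 8.65
handle 639 ((0.4065425395965576, -0.29156577587127686), (0.12825994193553925, 0.03140367195010185), 75.3612060546875)
head+ferrule 503 ((0.4308951795101166, -0.19891121983528137), (0.06271521002054214, 0.05289386957883835), 76.58694458007812)
```

```bash

python3 -m handwheel '[{"tx":-0.2,"ty":0.75,"tz":0,"rx":0,"ry":0,"rz":0,"hand":0.5},{"tx":0,"ty":0,"tz":2.9,"rx":0,"ry":0,"rz":0,"hand":0.5},{"tx":0,"ty":0,"tz":2.9,"rx":0,"ry":0,"rz":0,"hand":0.5},{"tx":0,"ty":0,"tz":2.8,"rx":0,"ry":0,"rz":0,"hand":0.5},{"tx":0,"ty":0,"tz":0,"rx":0,"ry":0,"rz":0,"hand":0.28}]' | tail -3
python3 -m handwheel '[{"tx":0,"ty":0,"tz":0,"rx":0,"ry":0,"rz":0,"hand":0.28},{"tx":0,"ty":0,"tz":0,"rx":0,"ry":0,"rz":0,"hand":0.28}]' | tail -3
python3 go.py .6037 -.1856 .09 8.75
python3 -m handwheel '[{"tx":-0.06,"ty":-0.975,"tz":0,"rx":0,"ry":0,"rz":-7,"hand":0.28},{"tx":-0.06,"ty":-0.975,"tz":0,"rx":0,"ry":0,"rz":-7,"hand":0.28},{"tx":-0.06,"ty":-0.975,"tz":0,"rx":0,"ry":0,"rz":-7,"hand":0.28},{"tx":-0.06,"ty":-0.975,"tz":0,"rx":0,"ry":0,"rz":-7,"hand":0.28},{"tx":-0.06,"ty":-0.975,"tz":0,"rx":0,"ry":0,"rz":-7,"hand":0.28}]' | tail -3
python3 -m handwheel '[{"tx":-0.06,"ty":-0.975,"tz":0,"rx":0,"ry":0,"rz":-7,"hand":0.28},{"tx":-0.06,"ty":-0.975,"tz":0,"rx":0,"ry":0,"rz":-7,"hand":0.28},{"tx":-0.06,"ty":-0.975,"tz":0,"rx":0,"ry":0,"rz":-7,"hand":0.28},{"tx":-0.06,"ty":-0.975,"tz":0,"rx":0,"ry":0,"rz":-7,"hand":0.28},{"tx":-0.06,"ty":-0.975,"tz":0,"rx":0,"ry":0,"rz":-7,"hand":0.28}]' | tail -3
python3 go.py .5367 -.2768 .09 98.75
```

```text
ft_force: [2.4, 2.3, -1.9]
grip_width: 0.0321
grasp_force: 0.8
ft_force: [-0.8, -0.2, -0.1]
grip_width: 0.0239
grasp_force: 0.0
p [ 0.6026 -0.1879  0.0938] az 8.8 tilt 0.2 j [-28.  33.  57.  98. -31.  66.  46.] w 0.0239 gf 0.0 F [-0.8 -0.2 -0.1] t 19.5
rz 0.1 tx 0.21 ty 0.14 tz 0.38
ft_force: [2.7, 0.3, -0.5]
grip_width: 0.0239
grasp_force: 1.2
ft_force: [2.2, 1.5, -0.5]
grip_width: 0.0241
grasp_force: 1.1
p [ 0.5373 -0.2515  0.0945] az 79.2 tilt 0.3 j [-14.  23.  44. 103. -18.  61. 115.] w 0.0241 gf 1.1 F [ 2.2  1.5 -0.5] t 20.4
rz -19.6 tx 0.44 ty -2.49 tz 0.45
```

```bash

python3 -m handwheel '[{"tx":-0.03,"ty":-0.95,"tz":0,"rx":0,"ry":0,"rz":-6.5,"hand":0.28},{"tx":-0.03,"ty":-0.95,"tz":0,"rx":0,"ry":0,"rz":-6.5,"hand":0.28},{"tx":0,"ty":-0.7,"tz":0,"rx":0,"ry":0,"rz":-6,"hand":0.28},{"tx":0,"ty":-0.4,"tz":0,"rx":0,"ry":0,"rz":0,"hand":0.28},{"tx":0,"ty":0,"tz":0,"rx":0,"ry":0,"rz":0,"hand":0.28}]' | tail -3
python3 go.py .5367 -.2768 .09 98.75
```

```text
ft_force: [-1.8, 7.0, 5.0]
grip_width: 0.0239
grasp_force: 3.8
p [ 0.5353 -0.2798  0.0937] az 97.8 tilt 0.3 j [ -8.  24.  40. 101. -17.  61. 135.] w 0.0239 gf 3.8 F [-1.8  7.   5. ] t 20.8
rz -1.0 tx -0.18 ty 0.28 tz 0.37
```

```bash

python3 -m handwheel '[{"tx":0,"ty":-0.3,"tz":0,"rx":0,"ry":0,"rz":0,"hand":0.28},{"tx":0,"ty":-0.2,"tz":0,"rx":0,"ry":0,"rz":0,"hand":0.28},{"tx":0,"ty":0,"tz":0,"rx":0,"ry":0,"rz":0,"hand":0.28},{"tx":0,"ty":0,"tz":0,"rx":0,"ry":0,"rz":0,"hand":0.28}]' | tail -3
python3 go.py
python3 -m handwheel '[{"tx":0,"ty":0.9,"tz":0,"rx":0,"ry":0,"rz":0,"hand":0.45},{"tx":0,"ty":0,"tz":0,"rx":0,"ry":0,"rz":0,"hand":0.5},{"tx":0,"ty":0,"tz":-3,"rx":0,"ry":0,"rz":0,"hand":0.5},{"tx":0,"ty":0,"tz":-4,"rx":0,"ry":0,"rz":0,"hand":0.6},{"tx":0,"ty":0,"tz":-4,"rx":0,"ry":0,"rz":0,"hand":0.6}]' | tail -3
python3 go.py .472 -.075 .2 98.75
```

```text
ft_force: [-9.1, 21.8, 16.1]
grip_width: 0.0237
grasp_force: 11.4
p [ 0.5354 -0.2802  0.0934] az 97.9 tilt 0.6 j [ -8.  24.  40. 101. -18.  62. 136.] w 0.0237 gf 11.4 F [-9.1 21.8 16.1] t 21.1
ft_force: [0.9, -0.8, 0.8]
grip_width: 0.0511
grasp_force: 0.0
p [ 0.5333 -0.2777  0.2035] az 97.7 tilt 0.1 j [-11.  17.  42.  95. -12.  73. 131.] w 0.0511 gf 0.0 F [ 0.9 -0.8  0.8] t 21.5
rz -1.0 tx 2.97 ty 20.97 tz 0.35
```

The valve is closed: 22 N at the stop, and the handle angle matches. Jars next, green first. I'll hover, re-measure by wrist camera, then grasp.

```bash

python3 -m handwheel '[{"tx":0,"ty":0,"tz":0,"rx":0,"ry":0,"rz":7.1,"hand":0.65},{"tx":0,"ty":0,"tz":0,"rx":0,"ry":0,"rz":7.1,"hand":0.65},{"tx":0,"ty":0,"tz":0,"rx":0,"ry":0,"rz":7.1,"hand":0.65},{"tx":0,"ty":0,"tz":0,"rx":0,"ry":0,"rz":7.1,"hand":0.65},{"tx":0,"ty":0,"tz":0,"rx":0,"ry":0,"rz":7.1,"hand":0.65}]' | tail -1
python3 -m handwheel '[{"tx":0,"ty":0,"tz":0,"rx":0,"ry":0,"rz":7.1,"hand":0.65},{"tx":0,"ty":0,"tz":0,"rx":0,"ry":0,"rz":7.1,"hand":0.65},{"tx":0,"ty":0,"tz":0,"rx":0,"ry":0,"rz":7.1,"hand":0.65},{"tx":0,"ty":0,"tz":0,"rx":0,"ry":0,"rz":0,"hand":0.65}]' | tail -1
python3 -m handwheel '[{"tx":3.7,"ty":1.7,"tz":0,"rx":0,"ry":0,"rz":0,"hand":0.65},{"tx":3.7,"ty":1.7,"tz":0,"rx":0,"ry":0,"rz":0,"hand":0.65},{"tx":3.7,"ty":1.7,"tz":0,"rx":0,"ry":0,"rz":0,"hand":0.65},{"tx":3.7,"ty":1.7,"tz":0,"rx":0,"ry":0,"rz":0,"hand":0.65},{"tx":3.7,"ty":1.7,"tz":0,"rx":0,"ry":0,"rz":0,"hand":0.65}]' | tail -1
python3 -m handwheel '[{"tx":0,"ty":0,"tz":0,"rx":0,"ry":0,"rz":0,"hand":0.65},{"tx":0,"ty":0,"tz":0,"rx":0,"ry":0,"rz":0,"hand":0.65},{"tx":0,"ty":0,"tz":0,"rx":0,"ry":0,"rz":0,"hand":0.65}]' | tail -1
cat > look.py <<'E'
# look.py col x y : wrist view, predict the cap pixel, measure
import sys; from jars import *
col,x,y=sys.argv[1],float(sys.argv[2]),float(sys.argv[3])
c=calibration("wrist"); im,_=capture("wrist"); cv2.imwrite("pics/w_%s.png"%col,im)
T=np.array(c["extrinsics"]); K=np.array(c["camera_matrix"]); q=T[:3,:3].T@(np.array([x,y,.115])-T[:3,3])
u=K[0,0]*q[0]/-q[2]+K[0,2]; v=K[1,1]*-q[1]/-q[2]+K[1,2]; print("pred px",round(u),round(v))
print(*jarpose(im,c,col,int(u),int(v),r=40))
E
python3 look.py green .472 -.075
python3 go.py .472 -.075 .085 41
```

```text
grasp_force: 0.0
grasp_force: 0.0
grasp_force: 0.0
grasp_force: 0.0
pred px 318 191
green frac 0.71 n 168 len 17.7mm axis [ 0.4699 -0.0765] capcirc [ 0.4687 -0.0731] 0.0203 label az -16.2
p [ 0.477  -0.0828  0.2024] az 41.1 tilt 0.2 j [-45.  -2.  49. 111.   1.  70.  45.] w 0.0551 gf 0.0 F [-0.2 -0.2  1. ] t 23.0
rz 0.1 tx 0.92 ty 0.13 tz 11.74
```

```bash

python3 -m handwheel '[{"tx":0.95,"ty":-0.1,"tz":0,"rx":0,"ry":0,"rz":0,"hand":0.65},{"tx":0,"ty":0,"tz":3,"rx":0,"ry":0,"rz":0,"hand":0.65},{"tx":0,"ty":0,"tz":3,"rx":0,"ry":0,"rz":0,"hand":0.65},{"tx":0,"ty":0,"tz":3,"rx":0,"ry":0,"rz":0,"hand":0.65},{"tx":0,"ty":0,"tz":2.5,"rx":0,"ry":0,"rz":0,"hand":0.65}]' | tail -1
python3 -m handwheel '[{"tx":0,"ty":0,"tz":0.2,"rx":0,"ry":0,"rz":0,"hand":0.65},{"tx":0,"ty":0,"tz":0,"rx":0,"ry":0,"rz":0,"hand":0.25},{"tx":0,"ty":0,"tz":0,"rx":0,"ry":0,"rz":0,"hand":0.25},{"tx":0,"ty":0,"tz":0,"rx":0,"ry":0,"rz":0,"hand":0.25},{"tx":0,"ty":0,"tz":0,"rx":0,"ry":0,"rz":0,"hand":0.25}]' | tail -3
python3 go.py .470 -.076 .085 41
python3 -m handwheel '[{"tx":0,"ty":0,"tz":-1,"rx":0,"ry":0,"rz":0,"hand":0.25},{"tx":0,"ty":0,"tz":-3,"rx":0,"ry":0,"rz":0,"hand":0.25},{"tx":0,"ty":0,"tz":-4,"rx":0,"ry":0,"rz":0,"hand":0.25},{"tx":0,"ty":0,"tz":-4,"rx":0,"ry":0,"rz":0,"hand":0.25},{"tx":0,"ty":0,"tz":-3.5,"rx":0,"ry":0,"rz":0,"hand":0.25}]' | tail -3
python3 go.py .6147 .2908 .235 153.3
```

```text
grasp_force: 0.0
ft_force: [0.3, 0.1, -2.1]
grip_width: 0.0346
grasp_force: 59.8
p [ 0.4706 -0.0748  0.0861] az 41.1 tilt 0.2 j [-43.   8.  50. 119.  -8.  56.  53.] w 0.0346 gf 59.8 F [ 0.3  0.1 -2.1] t 23.8
rz 0.1 tx -0.05 ty -0.13 tz 0.11
ft_force: [1.5, 1.4, -2.7]
grip_width: 0.0345
grasp_force: 60.5
p [ 0.4695 -0.0759  0.2435] az 41.0 tilt 0.3 j [-47.  -6.  49. 108.   5.  76.  41.] w 0.0345 gf 60.5 F [ 1.5  1.4 -2.7] t 24.2
rz -112.3 tx -39.28 ty 3.50 tz 0.85
```

```bash

python3 -m handwheel '[{"tx":1.8,"ty":3.5,"tz":0,"rx":0,"ry":0,"rz":0,"hand":0.25},{"tx":1.8,"ty":3.5,"tz":0,"rx":0,"ry":0,"rz":0,"hand":0.25},{"tx":1.8,"ty":3.5,"tz":0,"rx":0,"ry":0,"rz":0,"hand":0.25},{"tx":1.8,"ty":3.5,"tz":0,"rx":0,"ry":0,"rz":0,"hand":0.25},{"tx":1.8,"ty":3.5,"tz":0,"rx":0,"ry":0,"rz":0,"hand":0.25}]' | tail -1
python3 -m handwheel '[{"tx":1.8,"ty":3.5,"tz":0,"rx":0,"ry":0,"rz":0,"hand":0.25},{"tx":1.8,"ty":3.5,"tz":0,"rx":0,"ry":0,"rz":0,"hand":0.25},{"tx":1.8,"ty":3.5,"tz":0,"rx":0,"ry":0,"rz":0,"hand":0.25},{"tx":1.8,"ty":3.5,"tz":0,"rx":0,"ry":0,"rz":0,"hand":0.25},{"tx":1.8,"ty":3.5,"tz":0,"rx":0,"ry":0,"rz":0,"hand":0.25}]' | tail -1
python3 -m handwheel '[{"tx":0,"ty":0,"tz":0,"rx":0,"ry":0,"rz":-7,"hand":0.25},{"tx":0,"ty":0,"tz":0,"rx":0,"ry":0,"rz":-7,"hand":0.25},{"tx":0,"ty":0,"tz":0,"rx":0,"ry":0,"rz":-7,"hand":0.25},{"tx":0,"ty":0,"tz":0,"rx":0,"ry":0,"rz":-7,"hand":0.25},{"tx":0,"ty":0,"tz":0,"rx":0,"ry":0,"rz":-7,"hand":0.25}]' | tail -1
python3 -m handwheel '[{"tx":0,"ty":0,"tz":0,"rx":0,"ry":0,"rz":-7,"hand":0.25},{"tx":0,"ty":0,"tz":0,"rx":0,"ry":0,"rz":-7,"hand":0.25},{"tx":0,"ty":0,"tz":0,"rx":0,"ry":0,"rz":-7,"hand":0.25},{"tx":0,"ty":0,"tz":0,"rx":0,"ry":0,"rz":-7,"hand":0.25},{"tx":0,"ty":0,"tz":0,"rx":0,"ry":0,"rz":-7,"hand":0.25}]' | tail -1
python3 -m handwheel '[{"tx":0,"ty":0,"tz":0,"rx":0,"ry":0,"rz":-7,"hand":0.25},{"tx":0,"ty":0,"tz":0,"rx":0,"ry":0,"rz":-7,"hand":0.25},{"tx":0,"ty":0,"tz":0,"rx":0,"ry":0,"rz":-7,"hand":0.25},{"tx":0,"ty":0,"tz":0,"rx":0,"ry":0,"rz":-7,"hand":0.25},{"tx":0,"ty":0,"tz":0,"rx":0,"ry":0,"rz":-7,"hand":0.25}]' | tail -1
python3 go.py .6147 .2908 .0895 153.3
```

```text
grasp_force: 60.8
grasp_force: 60.8
grasp_force: 61.2
grasp_force: 61.3
grasp_force: 61.3
p [0.6151 0.2906 0.2425] az 146.4 tilt 0.2 j [-43.  23.  19.  79.  -7.  79. 123.] w 0.0344 gf 61.3 F [ 0.8  0.2 -2.8] t 26.3
rz -6.9 tx 0.00 ty 0.04 tz 15.30
```

```bash

python3 -m handwheel '[{"tx":0,"ty":0,"tz":0,"rx":0,"ry":0,"rz":-6.9,"hand":0.25},{"tx":0,"ty":0,"tz":3.5,"rx":0,"ry":0,"rz":0,"hand":0.25},{"tx":0,"ty":0,"tz":3.5,"rx":0,"ry":0,"rz":0,"hand":0.25},{"tx":0,"ty":0,"tz":3.5,"rx":0,"ry":0,"rz":0,"hand":0.25},{"tx":0,"ty":0,"tz":3.2,"rx":0,"ry":0,"rz":0,"hand":0.25}]' | tail -1
python3 -m handwheel '[{"tx":0,"ty":0,"tz":0.8,"rx":0,"ry":0,"rz":0,"hand":0.25},{"tx":0,"ty":0,"tz":0.5,"rx":0,"ry":0,"rz":0,"hand":0.25},{"tx":0,"ty":0,"tz":0.2,"rx":0,"ry":0,"rz":0,"hand":0.25},{"tx":0,"ty":0,"tz":0,"rx":0,"ry":0,"rz":0,"hand":0.25}]' | tail -3
python3 go.py .6147 .2908 .089 153.3
```

```text
grasp_force: 61.4
ft_force: [0.0, -0.8, -2.6]
grip_width: 0.0348
grasp_force: 61.1
p [0.6165 0.2915 0.0911] az 153.0 tilt 0.3 j [-41.  29.  17.  89.  -9.  63. 130.] w 0.0348 gf 61.1 F [ 0.  -0.8 -2.6] t 27.1
rz -0.3 tx 0.15 ty 0.13 tz 0.21
```

```bash

python3 -m handwheel '[{"tx":0,"ty":0,"tz":0.2,"rx":0,"ry":0,"rz":0,"hand":0.25},{"tx":0,"ty":0,"tz":0,"rx":0,"ry":0,"rz":0,"hand":0.25}]' | tail -3
python3 -m handwheel '[{"tx":0,"ty":0,"tz":0,"rx":0,"ry":0,"rz":0,"hand":0.6},{"tx":0,"ty":0,"tz":0,"rx":0,"ry":0,"rz":0,"hand":0.6},{"tx":0,"ty":0,"tz":0,"rx":0,"ry":0,"rz":0,"hand":0.6},{"tx":0,"ty":0,"tz":-2,"rx":0,"ry":0,"rz":0,"hand":0.6},{"tx":0,"ty":0,"tz":-4,"rx":0,"ry":0,"rz":0,"hand":0.6}]' | tail -1
python3 -m handwheel '[{"tx":0,"ty":0,"tz":-4,"rx":0,"ry":0,"rz":7.1,"hand":0.65},{"tx":0,"ty":0,"tz":-2,"rx":0,"ry":0,"rz":7.1,"hand":0.65},{"tx":0,"ty":0,"tz":0,"rx":0,"ry":0,"rz":7.1,"hand":0.65},{"tx":0,"ty":0,"tz":0,"rx":0,"ry":0,"rz":7.1,"hand":0.65},{"tx":0,"ty":0,"tz":0,"rx":0,"ry":0,"rz":7.1,"hand":0.65}]' | tail -1
python3 -m handwheel '[{"tx":0,"ty":0,"tz":0,"rx":0,"ry":0,"rz":7.1,"hand":0.65},{"tx":0,"ty":0,"tz":0,"rx":0,"ry":0,"rz":7.1,"hand":0.65},{"tx":0,"ty":0,"tz":0,"rx":0,"ry":0,"rz":7.1,"hand":0.65},{"tx":0,"ty":0,"tz":0,"rx":0,"ry":0,"rz":7.1,"hand":0.65},{"tx":0,"ty":0,"tz":0,"rx":0,"ry":0,"rz":7.1,"hand":0.65}]' | tail -1
python3 -m handwheel '[{"tx":0,"ty":0,"tz":0,"rx":0,"ry":0,"rz":7.1,"hand":0.65},{"tx":0,"ty":0,"tz":0,"rx":0,"ry":0,"rz":7.1,"hand":0.65},{"tx":0,"ty":0,"tz":0,"rx":0,"ry":0,"rz":7.1,"hand":0.65},{"tx":0,"ty":0,"tz":0,"rx":0,"ry":0,"rz":0,"hand":0.65}]' | tail -1
python3 go.py .4574 .032 .2 60.5
```

```text
ft_force: [1.1, 0.8, 2.7]
grip_width: 0.0346
grasp_force: 62.1
grasp_force: 0.0
grasp_force: 0.0
grasp_force: 0.0
grasp_force: 0.0
p [0.6151 0.2909 0.2068] az 60.3 tilt 0.1 j [-54.  26.  35.  83. -15.  76.  42.] w 0.0559 gf 0.0 F [-0.4  0.4  0.5] t 28.8
rz -0.2 tx 0.98 ty -30.30 tz 0.68
```

```bash

python3 -m handwheel '[{"tx":0.15,"ty":-3.8,"tz":0,"rx":0,"ry":0,"rz":0,"hand":0.65},{"tx":0.15,"ty":-3.8,"tz":0,"rx":0,"ry":0,"rz":0,"hand":0.65},{"tx":0.15,"ty":-3.8,"tz":0,"rx":0,"ry":0,"rz":0,"hand":0.65},{"tx":0.15,"ty":-3.8,"tz":0,"rx":0,"ry":0,"rz":0,"hand":0.65},{"tx":0.15,"ty":-3.8,"tz":0,"rx":0,"ry":0,"rz":0,"hand":0.65}]' | tail -1
python3 -m handwheel '[{"tx":0,"ty":-3.8,"tz":0,"rx":0,"ry":0,"rz":0,"hand":0.65},{"tx":0,"ty":-3.8,"tz":0,"rx":0,"ry":0,"rz":0,"hand":0.65},{"tx":0,"ty":-3.5,"tz":0,"rx":0,"ry":0,"rz":0,"hand":0.65},{"tx":0,"ty":0,"tz":0,"rx":0,"ry":0,"rz":0,"hand":0.65},{"tx":0,"ty":0,"tz":0,"rx":0,"ry":0,"rz":0,"hand":0.65}]' | tail -1
python3 -m handwheel '[{"tx":0,"ty":0,"tz":0,"rx":0,"ry":0,"rz":0,"hand":0.65}]' | tail -1
python3 look.py yellow .4574 .032
python3 go.py .4574 .032 .086 60.5
```

```text
grasp_force: 0.0
grasp_force: 0.0
grasp_force: 0.0
pred px 314 196
yellow frac 0.55 n 153 len 17.7mm axis [0.4549 0.0311] capcirc [0.4521 0.0336] 0.0204 label az 14.6
p [0.4616 0.0328 0.2064] az 60.8 tilt 0.2 j [-52.  -5.  41. 113.   3.  71.  49.] w 0.0558 gf 0.0 F [0.5 0.2 0.9] t 29.8
rz 0.3 tx 0.33 ty -0.28 tz 12.04
```

```bash

python3 -m handwheel '[{"tx":0.5,"ty":-0.4,"tz":0,"rx":0,"ry":0,"rz":0,"hand":0.65},{"tx":0,"ty":0,"tz":3.2,"rx":0,"ry":0,"rz":0,"hand":0.65},{"tx":0,"ty":0,"tz":3.2,"rx":0,"ry":0,"rz":0,"hand":0.65},{"tx":0,"ty":0,"tz":3,"rx":0,"ry":0,"rz":0,"hand":0.65},{"tx":0,"ty":0,"tz":2.5,"rx":0,"ry":0,"rz":0,"hand":0.65}]' | tail -1
python3 -m handwheel '[{"tx":0,"ty":0,"tz":0.1,"rx":0,"ry":0,"rz":0,"hand":0.65},{"tx":0,"ty":0,"tz":0,"rx":0,"ry":0,"rz":0,"hand":0.25},{"tx":0,"ty":0,"tz":0,"rx":0,"ry":0,"rz":0,"hand":0.25},{"tx":0,"ty":0,"tz":0,"rx":0,"ry":0,"rz":0,"hand":0.25},{"tx":0,"ty":0,"tz":0,"rx":0,"ry":0,"rz":0,"hand":0.25}]' | tail -3
python3 go.py .455 .0315 .086 60.5
python3 -m handwheel '[{"tx":0,"ty":0,"tz":-1,"rx":0,"ry":0,"rz":0,"hand":0.25},{"tx":0,"ty":0,"tz":-3,"rx":0,"ry":0,"rz":0,"hand":0.25},{"tx":0,"ty":0,"tz":-4,"rx":0,"ry":0,"rz":0,"hand":0.25},{"tx":0,"ty":0,"tz":-4,"rx":0,"ry":0,"rz":0,"hand":0.25},{"tx":0,"ty":0,"tz":-3.5,"rx":0,"ry":0,"rz":0,"hand":0.25}]' | tail -3
python3 go.py .5352 .2823 .235 60.7
```

```text
grasp_force: 0.0
ft_force: [0.5, 0.4, -3.3]
grip_width: 0.0346
grasp_force: 59.9
p [0.4558 0.0316 0.0872] az 60.7 tilt 0.2 j [-51.   4.  44. 121.  -4.  55.  55.] w 0.0346 gf 59.9 F [ 0.5  0.4 -3.3] t 30.6
rz 0.2 tx 0.06 ty -0.05 tz 0.12
ft_force: [1.1, 0.9, -4.4]
grip_width: 0.0344
grasp_force: 60.8
p [0.4549 0.0302 0.2447] az 60.6 tilt 0.3 j [-53.  -8.  41. 110.   6.  76.  46.] w 0.0344 gf 60.8 F [ 1.1  0.9 -4.4] t 31.1
rz -0.1 tx 5.34 ty 25.92 tz 0.97
```

```bash

python3 -m handwheel '[{"tx":0.76,"ty":3.7,"tz":0,"rx":0,"ry":0,"rz":0,"hand":0.25},{"tx":0.76,"ty":3.7,"tz":0,"rx":0,"ry":0,"rz":0,"hand":0.25},{"tx":0.76,"ty":3.7,"tz":0,"rx":0,"ry":0,"rz":0,"hand":0.25},{"tx":0.76,"ty":3.7,"tz":0,"rx":0,"ry":0,"rz":0,"hand":0.25},{"tx":0.76,"ty":3.7,"tz":0,"rx":0,"ry":0,"rz":0,"hand":0.25}]' | tail -1
python3 -m handwheel '[{"tx":0.76,"ty":3.7,"tz":0,"rx":0,"ry":0,"rz":0,"hand":0.25},{"tx":0.76,"ty":3.7,"tz":0,"rx":0,"ry":0,"rz":0,"hand":0.25},{"tx":0,"ty":0,"tz":0,"rx":0,"ry":0,"rz":-6.8,"hand":0.25},{"tx":0,"ty":0,"tz":0,"rx":0,"ry":0,"rz":-6.8,"hand":0.25},{"tx":0,"ty":0,"tz":0,"rx":0,"ry":0,"rz":-6.8,"hand":0.25}]' | tail -1
python3 -m handwheel '[{"tx":0,"ty":0,"tz":0,"rx":0,"ry":0,"rz":-6.8,"hand":0.25},{"tx":0,"ty":0,"tz":0,"rx":0,"ry":0,"rz":-6.8,"hand":0.25},{"tx":0,"ty":0,"tz":0,"rx":0,"ry":0,"rz":-6.8,"hand":0.25},{"tx":0,"ty":0,"tz":0,"rx":0,"ry":0,"rz":-6.8,"hand":0.25},{"tx":0,"ty":0,"tz":0,"rx":0,"ry":0,"rz":-6.8,"hand":0.25}]' | tail -1
python3 -m handwheel '[{"tx":0,"ty":0,"tz":0,"rx":0,"ry":0,"rz":-6.8,"hand":0.25},{"tx":0,"ty":0,"tz":0,"rx":0,"ry":0,"rz":-6.8,"hand":0.25},{"tx":0,"ty":0,"tz":0,"rx":0,"ry":0,"rz":-6.8,"hand":0.25},{"tx":0,"ty":0,"tz":0,"rx":0,"ry":0,"rz":-6.7,"hand":0.25},{"tx":0,"ty":0,"tz":0,"rx":0,"ry":0,"rz":0,"hand":0.25}]' | tail -1
python3 go.py .5352 .2823 .0905 142.1
```

```text
grasp_force: 61.0
grasp_force: 61.5
grasp_force: 61.5
grasp_force: 61.5
p [0.5353 0.2826 0.243 ] az 142.5 tilt 0.2 j [-52.  14.  24.  91.  -6.  76. 115.] w 0.0345 gf 61.5 F [-0.5  0.1 -3.2] t 32.7
rz 0.4 tx 0.03 ty -0.01 tz 15.25
```

```bash

python3 -m handwheel '[{"tx":0,"ty":0,"tz":3.5,"rx":0,"ry":0,"rz":0,"hand":0.25},{"tx":0,"ty":0,"tz":3.5,"rx":0,"ry":0,"rz":0,"hand":0.25},{"tx":0,"ty":0,"tz":3.5,"rx":0,"ry":0,"rz":0,"hand":0.25},{"tx":0,"ty":0,"tz":3,"rx":0,"ry":0,"rz":0,"hand":0.25},{"tx":0,"ty":0,"tz":0.8,"rx":0,"ry":0,"rz":0,"hand":0.25}]' | tail -1
python3 -m handwheel '[{"tx":0,"ty":0,"tz":0.6,"rx":0,"ry":0,"rz":0,"hand":0.25},{"tx":0,"ty":0,"tz":0.3,"rx":0,"ry":0,"rz":0,"hand":0.25},{"tx":0,"ty":0,"tz":0.1,"rx":0,"ry":0,"rz":0,"hand":0.25},{"tx":0,"ty":0,"tz":0,"rx":0,"ry":0,"rz":0,"hand":0.25}]' | tail -3
python3 go.py .5352 .2823 .0902 142.1
```

```text
grasp_force: 61.3
ft_force: [-0.0, -0.7, -2.7]
grip_width: 0.0346
grasp_force: 61.6
p [0.5366 0.2837 0.0905] az 142.1 tilt 0.3 j [-50.  21.  23. 101.  -9.  60. 118.] w 0.0346 gf 61.6 F [-0.  -0.7 -2.7] t 33.5
rz 0.0 tx 0.20 ty 0.02 tz 0.03
```

```bash

python3 -m handwheel '[{"tx":0,"ty":0,"tz":0.15,"rx":0,"ry":0,"rz":0,"hand":0.25},{"tx":0,"ty":0,"tz":0,"rx":0,"ry":0,"rz":0,"hand":0.25}]' | tail -3
python3 -m handwheel '[{"tx":0,"ty":0,"tz":0,"rx":0,"ry":0,"rz":0,"hand":0.6},{"tx":0,"ty":0,"tz":0,"rx":0,"ry":0,"rz":0,"hand":0.6},{"tx":0,"ty":0,"tz":0,"rx":0,"ry":0,"rz":0,"hand":0.6},{"tx":0,"ty":0,"tz":-2,"rx":0,"ry":0,"rz":0,"hand":0.6},{"tx":0,"ty":0,"tz":-4,"rx":0,"ry":0,"rz":0,"hand":0.6}]' | tail -1
python3 -m handwheel '[{"tx":0,"ty":0,"tz":-4,"rx":0,"ry":0,"rz":6,"hand":0.65},{"tx":0,"ty":0,"tz":-2,"rx":0,"ry":0,"rz":6,"hand":0.65},{"tx":0,"ty":0,"tz":0,"rx":0,"ry":0,"rz":0,"hand":0.65}]' | tail -1
python3 go.py .5455 .110 .2 130
```

```text
ft_force: [-2.3, -0.9, 8.8]
grip_width: 0.0343
grasp_force: 63.1
grasp_force: 0.0
grasp_force: 0.0
p [0.5379 0.2839 0.2131] az 129.8 tilt 0.6 j [-53.  15.  26.  93.  -7.  73. 103.] w 0.0553 gf 0.0 F [0.3 0.8 0.7] t 34.3
rz -0.2 tx 10.60 ty -13.81 tz 1.31
```

```bash

python3 -m handwheel '[{"tx":2.1,"ty":-2.8,"tz":0,"rx":0,"ry":0,"rz":0,"hand":0.65},{"tx":2.1,"ty":-2.8,"tz":0,"rx":0,"ry":0,"rz":0,"hand":0.65},{"tx":2.1,"ty":-2.8,"tz":0,"rx":0,"ry":0,"rz":0,"hand":0.65},{"tx":2.1,"ty":-2.8,"tz":0,"rx":0,"ry":0,"rz":0,"hand":0.65},{"tx":2.1,"ty":-2.7,"tz":0,"rx":0,"ry":0,"rz":0,"hand":0.65}]' | tail -1
python3 -m handwheel '[{"tx":0,"ty":0,"tz":0,"rx":0,"ry":0,"rz":0,"hand":0.65},{"tx":0,"ty":0,"tz":0,"rx":0,"ry":0,"rz":0,"hand":0.65},{"tx":0,"ty":0,"tz":0,"rx":0,"ry":0,"rz":0,"hand":0.65}]' | tail -1
python3 look.py blue .545 .110
python3 go.py .545 .110 .086 130
```

```text
grasp_force: 0.0
grasp_force: 0.0
pred px 318 201
blue frac 0.62 n 72 len 10.1mm axis [0.5178 0.1261] capcirc [0.516  0.1191] 0.02 label az -150.0
p [0.5447 0.1102 0.2066] az 130.3 tilt 0.1 j [-44.   9.  31. 101.  -5.  71. 119.] w 0.0557 gf 0.0 F [-0.3  0.4 -1. ] t 35.0
rz 0.3 tx -0.01 ty -0.04 tz 12.06
```

View pics/w_blue.png

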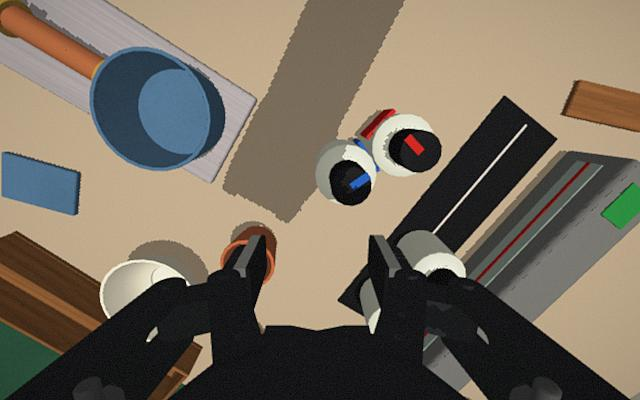

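Blue has been knocked next to red: its cap is at (351,183) with the line at (360,181), and red's cap is at (413,149). Measuring both again from this view.

```bash
python3 - <<'E'
from jars import *
c=calibration("wrist"); im=cv2.imread("pics/w_blue.png")
for a in (("blue",351,183),("red",413,149)): print(*jarpose(im,c,*a,r=24))
H,S,V=hsvs(im); m=roi(COL["blue"](H,S,V),320,385,130,205); print(cv2.connectedComponentsWithStats(m.astype(np.uint8))[2:])
E
```

```text
blue frac 0.72 n 188 len 17.8mm axis [0.5169 0.1238] capcirc [0.5156 0.12  ] 0.0202 label az 165.7
red frac 0.93 n 215 len 18.3mm axis [0.4571 0.1484] capcirc [0.4603 0.1429] 0.0218 label az -93.4
(array([[     0,      0,    640,    400, 255743],
       [   353,    139,     15,     13,     54],
       [   375,    164,      4,      8,     15],
       [   349,    172,     21,     18,    188]], dtype=int32), array([[319.45884736, 199.52733799],
       [359.2962963 , 143.53703704],
       [376.66666667, 168.06666667],
       [359.4893617 , 180.89361702]]))
```

```bash

python3 -m handwheel '[{"tx":0,"ty":0,"tz":0,"rx":0,"ry":0,"rz":7,"hand":0.65},{"tx":0,"ty":0,"tz":0,"rx":0,"ry":0,"rz":7,"hand":0.65},{"tx":0,"ty":0,"tz":0,"rx":0,"ry":0,"rz":7,"hand":0.65},{"tx":0,"ty":0,"tz":0,"rx":0,"ry":0,"rz":7,"hand":0.65},{"tx":0,"ty":0,"tz":0,"rx":0,"ry":0,"rz":7,"hand":0.65}]' | tail -1
python3 -m handwheel '[{"tx":0,"ty":0,"tz":0,"rx":0,"ry":0,"rz":7,"hand":0.65},{"tx":0,"ty":0,"tz":0,"rx":0,"ry":0,"rz":7,"hand":0.65},{"tx":0,"ty":0,"tz":0,"rx":0,"ry":0,"rz":7,"hand":0.65},{"tx":0,"ty":0,"tz":0,"rx":0,"ry":0,"rz":7,"hand":0.65},{"tx":0,"ty":0,"tz":0,"rx":0,"ry":0,"rz":0,"hand":0.65}]' | tail -1
python3 look.py blue .517 .1235
python3 go.py .517 .1235 .086 67
```

```text
grasp_force: 0.0
grasp_force: 0.0
pred px 319 165
blue frac 0.86 n 209 len 18.6mm axis [0.517  0.1236] capcirc [0.5152 0.124 ] 0.0184 label az 165.8
p [0.5446 0.1105 0.2066] az 67.4 tilt 0.1 j [-49.  10.  37. 101.  -6.  71.  57.] w 0.0557 gf 0.0 F [ 0.  -0.2  0.2] t 35.9
rz 0.4 tx 3.05 ty 0.12 tz 12.06
```

```bash

python3 -m handwheel '[{"tx":1.6,"ty":0,"tz":0,"rx":0,"ry":0,"rz":0,"hand":0.65},{"tx":1.45,"ty":0.1,"tz":0,"rx":0,"ry":0,"rz":0,"hand":0.65},{"tx":0,"ty":0,"tz":3.2,"rx":0,"ry":0,"rz":0,"hand":0.65},{"tx":0,"ty":0,"tz":3.2,"rx":0,"ry":0,"rz":0,"hand":0.65},{"tx":0,"ty":0,"tz":3,"rx":0,"ry":0,"rz":0,"hand":0.65}]' | tail -1
python3 -m handwheel '[{"tx":0,"ty":0,"tz":2.6,"rx":0,"ry":0,"rz":0,"hand":0.65},{"tx":0,"ty":0,"tz":0,"rx":0,"ry":0,"rz":0,"hand":0.25},{"tx":0,"ty":0,"tz":0,"rx":0,"ry":0,"rz":0,"hand":0.25},{"tx":0,"ty":0,"tz":0,"rx":0,"ry":0,"rz":0,"hand":0.25},{"tx":0,"ty":0,"tz":0,"rx":0,"ry":0,"rz":0,"hand":0.25}]' | tail -3
python3 go.py .517 .1235 .086 67
python3 -m handwheel '[{"tx":0,"ty":0,"tz":-1,"rx":0,"ry":0,"rz":0,"hand":0.25},{"tx":0,"ty":0,"tz":-3,"rx":0,"ry":0,"rz":0,"hand":0.25},{"tx":0,"ty":0,"tz":-4,"rx":0,"ry":0,"rz":0,"hand":0.25},{"tx":0,"ty":0,"tz":-4,"rx":0,"ry":0,"rz":0,"hand":0.25},{"tx":0,"ty":0,"tz":-3.5,"rx":0,"ry":0,"rz":0,"hand":0.25}]' | tail -3
python3 go.py .4556 .2737 .24 67
```

```text
grasp_force: 0.0
ft_force: [0.3, -0.1, -2.2]
grip_width: 0.0346
grasp_force: 59.8
p [0.5182 0.1224 0.0884] az 67.3 tilt 0.2 j [-49.  14.  36. 111. -10.  57.  58.] w 0.0346 gf 59.8 F [ 0.3 -0.1 -2.2] t 36.7
rz 0.3 tx 0.16 ty 0.06 tz 0.24
ft_force: [0.8, 0.3, -2.8]
grip_width: 0.0345
grasp_force: 60.3
p [0.5174 0.121  0.2461] az 67.1 tilt 0.3 j [-53.   4.  37. 101.  -3.  75.  52.] w 0.0345 gf 60.3 F [ 0.8  0.3 -2.8] t 37.1
rz 0.1 tx 11.66 ty 11.64 tz 0.61
```

```bash

python3 -m handwheel '[{"tx":2.33,"ty":2.33,"tz":0,"rx":0,"ry":0,"rz":0,"hand":0.25},{"tx":2.33,"ty":2.33,"tz":0,"rx":0,"ry":0,"rz":0,"hand":0.25},{"tx":2.33,"ty":2.33,"tz":0,"rx":0,"ry":0,"rz":0,"hand":0.25},{"tx":2.33,"ty":2.33,"tz":0,"rx":0,"ry":0,"rz":0,"hand":0.25},{"tx":2.33,"ty":2.33,"tz":0,"rx":0,"ry":0,"rz":0,"hand":0.25}]' | tail -1
python3 -m handwheel '[{"tx":0,"ty":0,"tz":0,"rx":0,"ry":0,"rz":7,"hand":0.25},{"tx":0,"ty":0,"tz":0,"rx":0,"ry":0,"rz":7,"hand":0.25},{"tx":0,"ty":0,"tz":0,"rx":0,"ry":0,"rz":7,"hand":0.25},{"tx":0,"ty":0,"tz":0,"rx":0,"ry":0,"rz":7,"hand":0.25},{"tx":0,"ty":0,"tz":0,"rx":0,"ry":0,"rz":7,"hand":0.25}]' | tail -1
python3 -m handwheel '[{"tx":0,"ty":0,"tz":0,"rx":0,"ry":0,"rz":7,"hand":0.25},{"tx":0,"ty":0,"tz":0,"rx":0,"ry":0,"rz":7,"hand":0.25},{"tx":0,"ty":0,"tz":0,"rx":0,"ry":0,"rz":7,"hand":0.25},{"tx":0,"ty":0,"tz":0,"rx":0,"ry":0,"rz":7,"hand":0.25},{"tx":0,"ty":0,"tz":0,"rx":0,"ry":0,"rz":6.8,"hand":0.25}]' | tail -1
python3 go.py .4556 .2737 .0914 -2.6
```

```text
grasp_force: 60.5
grasp_force: 60.7
grasp_force: 60.8
p [0.4552 0.274  0.2439] az -3.0 tilt 0.2 j [-66.   4.  32. 101.  -2.  75. -36.] w 0.0345 gf 60.8 F [ 0.1 -0.3 -1.9] t 38.4
rz -0.4 tx -0.03 ty 0.04 tz 15.25
```

```bash

python3 -m handwheel '[{"tx":0,"ty":0,"tz":3.5,"rx":0,"ry":0,"rz":0,"hand":0.25},{"tx":0,"ty":0,"tz":3.5,"rx":0,"ry":0,"rz":0,"hand":0.25},{"tx":0,"ty":0,"tz":3.5,"rx":0,"ry":0,"rz":0,"hand":0.25},{"tx":0,"ty":0,"tz":3,"rx":0,"ry":0,"rz":0,"hand":0.25},{"tx":0,"ty":0,"tz":0.8,"rx":0,"ry":0,"rz":0,"hand":0.25}]' | tail -1
python3 -m handwheel '[{"tx":0,"ty":0,"tz":0.6,"rx":0,"ry":0,"rz":0,"hand":0.25},{"tx":0,"ty":0,"tz":0.3,"rx":0,"ry":0,"rz":0,"hand":0.25},{"tx":0,"ty":0,"tz":0.1,"rx":0,"ry":0,"rz":0,"hand":0.25},{"tx":0,"ty":0,"tz":0.1,"rx":0,"ry":0,"rz":0,"hand":0.25},{"tx":0,"ty":0,"tz":0,"rx":0,"ry":0,"rz":0,"hand":0.25}]' | tail -3
python3 go.py .4556 .2737 .0914 -2.6
```

```text
grasp_force: 60.4
ft_force: [0.3, -0.4, -1.8]
grip_width: 0.0343
grasp_force: 60.4
p [0.4558 0.275  0.0894] az -2.6 tilt 0.3 j [-64.  13.  31. 111.  -8.  57. -31.] w 0.0343 gf 60.4 F [ 0.3 -0.4 -1.8] t 39.2
rz -0.0 tx -0.14 ty -0.01 tz -0.20
```

```bash

python3 -m handwheel '[{"tx":0,"ty":0,"tz":0.1,"rx":0,"ry":0,"rz":0,"hand":0.25},{"tx":0,"ty":0,"tz":0.1,"rx":0,"ry":0,"rz":0,"hand":0.25},{"tx":0,"ty":0,"tz":0,"rx":0,"ry":0,"rz":0,"hand":0.25}]' | tail -3
python3 -m handwheel '[{"tx":0,"ty":0,"tz":0,"rx":0,"ry":0,"rz":0,"hand":0.55},{"tx":0,"ty":0,"tz":0,"rx":0,"ry":0,"rz":0,"hand":0.55},{"tx":0,"ty":0,"tz":0,"rx":0,"ry":0,"rz":0,"hand":0.55},{"tx":0,"ty":0,"tz":-2,"rx":0,"ry":0,"rz":0,"hand":0.55},{"tx":0,"ty":0,"tz":-4,"rx":0,"ry":0,"rz":0,"hand":0.55}]' | tail -1
python3 -m handwheel '[{"tx":0,"ty":0,"tz":-4,"rx":0,"ry":0,"rz":7,"hand":0.65},{"tx":0,"ty":0,"tz":-2,"rx":0,"ry":0,"rz":7,"hand":0.65},{"tx":0,"ty":0,"tz":0,"rx":0,"ry":0,"rz":7,"hand":0.65},{"tx":0,"ty":0,"tz":0,"rx":0,"ry":0,"rz":7,"hand":0.65},{"tx":0,"ty":0,"tz":0,"rx":0,"ry":0,"rz":7,"hand":0.65}]' | tail -1
python3 -m handwheel '[{"tx":0,"ty":0,"tz":0,"rx":0,"ry":0,"rz":7,"hand":0.65},{"tx":0,"ty":0,"tz":0,"rx":0,"ry":0,"rz":7,"hand":0.65},{"tx":0,"ty":0,"tz":0,"rx":0,"ry":0,"rz":7,"hand":0.65},{"tx":0,"ty":0,"tz":0,"rx":0,"ry":0,"rz":7,"hand":0.65},{"tx":0,"ty":0,"tz":0,"rx":0,"ry":0,"rz":0,"hand":0.65}]' | tail -1
python3 go.py .459 .147 .2 -66
```

```text
ft_force: [-1.3, -1.1, 12.1]
grip_width: 0.0342
grasp_force: 61.6
grasp_force: 0.0
grasp_force: 0.0
grasp_force: 0.0
p [0.4549 0.2742 0.206 ] az -66.0 tilt 0.1 j [-70.   6.  37. 104.  -4.  71. -98.] w 0.0554 gf 0.0 F [-1.2 -0.1  0. ] t 40.7
rz 0.0 tx -4.80 ty 11.79 tz 0.60
```

```bash

python3 -m handwheel '[{"tx":-1.2,"ty":3,"tz":0,"rx":0,"ry":0,"rz":0,"hand":0.65},{"tx":-1.2,"ty":3,"tz":0,"rx":0,"ry":0,"rz":0,"hand":0.65},{"tx":-1.2,"ty":3,"tz":0,"rx":0,"ry":0,"rz":0,"hand":0.65},{"tx":-1.2,"ty":2.8,"tz":0,"rx":0,"ry":0,"rz":0,"hand":0.65},{"tx":0,"ty":0,"tz":0,"rx":0,"ry":0,"rz":0,"hand":0.65}]' | tail -1
python3 -m handwheel '[{"tx":0,"ty":0,"tz":0,"rx":0,"ry":0,"rz":0,"hand":0.65},{"tx":0,"ty":0,"tz":0,"rx":0,"ry":0,"rz":0,"hand":0.65}]' | tail -1
python3 look.py red .459 .147
python3 go.py .459 .147 .086 -66
```

```text
grasp_force: 0.0
grasp_force: 0.0
pred px 316 202
red frac 0.59 n 161 len 19.1mm axis [0.4575 0.1483] capcirc [0.4622 0.1486] 0.0208 label az -93.1
p [0.4598 0.148  0.2058] az -65.4 tilt 0.1 j [-64.  -2.  41. 110.   1.  71. -89.] w 0.0555 gf 0.0 F [-0.1 -0.2 -0.4] t 41.4
rz 0.6 tx -0.11 ty 0.06 tz 11.98
```

```bash

python3 -m handwheel '[{"tx":0,"ty":0,"tz":3.2,"rx":0,"ry":0,"rz":0,"hand":0.65},{"tx":0,"ty":0,"tz":3.2,"rx":0,"ry":0,"rz":0,"hand":0.65},{"tx":0,"ty":0,"tz":3,"rx":0,"ry":0,"rz":0,"hand":0.65},{"tx":0,"ty":0,"tz":2.5,"rx":0,"ry":0,"rz":0,"hand":0.65},{"tx":0,"ty":0,"tz":0.1,"rx":0,"ry":0,"rz":0,"hand":0.65}]' | tail -1
python3 -m handwheel '[{"tx":0,"ty":0,"tz":0,"rx":0,"ry":0,"rz":0,"hand":0.25},{"tx":0,"ty":0,"tz":0,"rx":0,"ry":0,"rz":0,"hand":0.25},{"tx":0,"ty":0,"tz":0,"rx":0,"ry":0,"rz":0,"hand":0.25},{"tx":0,"ty":0,"tz":0,"rx":0,"ry":0,"rz":0,"hand":0.25},{"tx":0,"ty":0,"tz":0,"rx":0,"ry":0,"rz":0,"hand":0.25}]' | tail -3
python3 go.py .459 .147 .086 -66
python3 -m handwheel '[{"tx":0,"ty":0,"tz":-1,"rx":0,"ry":0,"rz":0,"hand":0.25},{"tx":0,"ty":0,"tz":-3,"rx":0,"ry":0,"rz":0,"hand":0.25},{"tx":0,"ty":0,"tz":-4,"rx":0,"ry":0,"rz":0,"hand":0.25},{"tx":0,"ty":0,"tz":-4,"rx":0,"ry":0,"rz":0,"hand":0.25},{"tx":0,"ty":0,"tz":-3.5,"rx":0,"ry":0,"rz":0,"hand":0.25}]' | tail -3
python3 go.py .3761 .2652 .24 -66
```

```text
grasp_force: 0.0
ft_force: [0.5, 0.6, 0.8]
grip_width: 0.0342
grasp_force: 59.9
p [0.4605 0.1476 0.0868] az -65.6 tilt 0.2 j [-62.   8.  43. 118.  -7.  56. -82.] w 0.0342 gf 59.9 F [0.5 0.6 0.8] t 42.2
rz 0.4 tx -0.16 ty -0.00 tz 0.08
ft_force: [1.5, 1.4, -1.9]
grip_width: 0.0343
grasp_force: 60.5
p [0.4601 0.1461 0.2443] az -65.7 tilt 0.2 j [-66.  -4.  42. 107.   2.  75. -90.] w 0.0343 gf 60.5 F [ 1.5  1.4 -1.9] t 42.6
rz 0.3 tx -2.83 ty -14.30 tz 0.43
```

```bash

python3 -m handwheel '[{"tx":-0.56,"ty":-2.86,"tz":0,"rx":0,"ry":0,"rz":0,"hand":0.25},{"tx":-0.56,"ty":-2.86,"tz":0,"rx":0,"ry":0,"rz":0,"hand":0.25},{"tx":-0.56,"ty":-2.86,"tz":0,"rx":0,"ry":0,"rz":0,"hand":0.25},{"tx":-0.56,"ty":-2.86,"tz":0,"rx":0,"ry":0,"rz":0,"hand":0.25},{"tx":-0.56,"ty":-2.86,"tz":0,"rx":0,"ry":0,"rz":0,"hand":0.25}]' | tail -1
python3 -m handwheel '[{"tx":0,"ty":0,"tz":0,"rx":0,"ry":0,"rz":-7,"hand":0.25},{"tx":0,"ty":0,"tz":0,"rx":0,"ry":0,"rz":-7,"hand":0.25},{"tx":0,"ty":0,"tz":0,"rx":0,"ry":0,"rz":-7,"hand":0.25},{"tx":0,"ty":0,"tz":0,"rx":0,"ry":0,"rz":-7,"hand":0.25},{"tx":0,"ty":0,"tz":0,"rx":0,"ry":0,"rz":-7,"hand":0.25}]' | tail -1
python3 -m handwheel '[{"tx":0,"ty":0,"tz":0,"rx":0,"ry":0,"rz":-7,"hand":0.25},{"tx":0,"ty":0,"tz":0,"rx":0,"ry":0,"rz":-7,"hand":0.25},{"tx":0,"ty":0,"tz":0,"rx":0,"ry":0,"rz":-7,"hand":0.25},{"tx":0,"ty":0,"tz":0,"rx":0,"ry":0,"rz":-7,"hand":0.25},{"tx":0,"ty":0,"tz":0,"rx":0,"ry":0,"rz":-7,"hand":0.25}]' | tail -1
python3 -m handwheel '[{"tx":0,"ty":0,"tz":0,"rx":0,"ry":0,"rz":-7,"hand":0.25},{"tx":0,"ty":0,"tz":0,"rx":0,"ry":0,"rz":-7,"hand":0.25},{"tx":0,"ty":0,"tz":0,"rx":0,"ry":0,"rz":-7,"hand":0.25},{"tx":0,"ty":0,"tz":0,"rx":0,"ry":0,"rz":-7,"hand":0.25},{"tx":0,"ty":0,"tz":0,"rx":0,"ry":0,"rz":-7,"hand":0.25}]' | tail -1
python3 -m handwheel '[{"tx":0,"ty":0,"tz":0,"rx":0,"ry":0,"rz":-7,"hand":0.25},{"tx":0,"ty":0,"tz":0,"rx":0,"ry":0,"rz":-7,"hand":0.25},{"tx":0,"ty":0,"tz":0,"rx":0,"ry":0,"rz":-7,"hand":0.25},{"tx":0,"ty":0,"tz":0,"rx":0,"ry":0,"rz":-7,"hand":0.25},{"tx":0,"ty":0,"tz":0,"rx":0,"ry":0,"rz":-7,"hand":0.25}]' | tail -1
python3 -m handwheel '[{"tx":0,"ty":0,"tz":0,"rx":0,"ry":0,"rz":-7,"hand":0.25},{"tx":0,"ty":0,"tz":0,"rx":0,"ry":0,"rz":-7,"hand":0.25},{"tx":0,"ty":0,"tz":0,"rx":0,"ry":0,"rz":-7,"hand":0.25},{"tx":0,"ty":0,"tz":0,"rx":0,"ry":0,"rz":-7,"hand":0.25},{"tx":0,"ty":0,"tz":0,"rx":0,"ry":0,"rz":-7,"hand":0.25}]' | tail -1
python3 go.py .3761 .2652 .09 123.5
```

```text
grasp_force: 60.5
grasp_force: 60.8
grasp_force: 60.8
grasp_force: 60.8
grasp_force: 60.8
grasp_force: 60.8
p [0.3756 0.2651 0.2418] az 109.7 tilt 0.2 j [-87.  -8.  43. 110.   6.  76.  64.] w 0.0345 gf 60.8 F [ 0.   0.8 -2.8] t 45.1
rz -13.8 tx -0.05 ty -0.02 tz 15.18
```

```bash

python3 -m handwheel '[{"tx":0,"ty":0,"tz":0,"rx":0,"ry":0,"rz":-7,"hand":0.25},{"tx":0,"ty":0,"tz":0,"rx":0,"ry":0,"rz":-6.8,"hand":0.25},{"tx":0,"ty":0,"tz":3.5,"rx":0,"ry":0,"rz":0,"hand":0.25},{"tx":0,"ty":0,"tz":3.5,"rx":0,"ry":0,"rz":0,"hand":0.25},{"tx":0,"ty":0,"tz":3.5,"rx":0,"ry":0,"rz":0,"hand":0.25}]' | tail -1
python3 -m handwheel '[{"tx":0,"ty":0,"tz":2.8,"rx":0,"ry":0,"rz":0,"hand":0.25},{"tx":0,"ty":0,"tz":1,"rx":0,"ry":0,"rz":0,"hand":0.25},{"tx":0,"ty":0,"tz":0.4,"rx":0,"ry":0,"rz":0,"hand":0.25},{"tx":0,"ty":0,"tz":0.2,"rx":0,"ry":0,"rz":0,"hand":0.25},{"tx":0,"ty":0,"tz":0,"rx":0,"ry":0,"rz":0,"hand":0.25}]' | tail -3
python3 go.py .3761 .2652 .09 123.5
```

```text
grasp_force: 60.9
ft_force: [0.5, 0.9, -2.5]
grip_width: 0.0344
grasp_force: 60.6
p [0.3763 0.2665 0.0932] az 123.2 tilt 0.2 j [-88.   4.  49. 121.  -4.  56.  87.] w 0.0344 gf 60.6 F [ 0.5  0.9 -2.5] t 46.0
rz -0.3 tx 0.09 ty -0.10 tz 0.32
```

```bash

python3 -m handwheel '[{"tx":0,"ty":0,"tz":0.2,"rx":0,"ry":0,"rz":0,"hand":0.25},{"tx":0,"ty":0,"tz":0.1,"rx":0,"ry":0,"rz":0,"hand":0.25},{"tx":0,"ty":0,"tz":0.1,"rx":0,"ry":0,"rz":0,"hand":0.25},{"tx":0,"ty":0,"tz":0,"rx":0,"ry":0,"rz":0,"hand":0.25}]' | tail -3
python3 go.py .3761 .2652 .09 123.5
```

```text
ft_force: [-0.9, -1.2, 9.1]
grip_width: 0.0346
grasp_force: 62.2
p [0.3767 0.2668 0.0895] az 123.2 tilt 0.3 j [-87.   5.  49. 121.  -4.  56.  87.] w 0.0346 gf 62.2 F [-0.9 -1.2  9.1] t 46.3
rz -0.3 tx 0.14 ty -0.10 tz -0.05
```

```bash

python3 -m handwheel '[{"tx":0,"ty":0,"tz":0,"rx":0,"ry":0,"rz":0,"hand":0.55},{"tx":0,"ty":0,"tz":0,"rx":0,"ry":0,"rz":0,"hand":0.55},{"tx":0,"ty":0,"tz":0,"rx":0,"ry":0,"rz":0,"hand":0.55},{"tx":0,"ty":0,"tz":-2,"rx":0,"ry":0,"rz":0,"hand":0.55},{"tx":0,"ty":0,"tz":-4,"rx":0,"ry":0,"rz":0,"hand":0.55}]' | tail -1
python3 -m handwheel '[{"tx":0,"ty":0,"tz":-4,"rx":0,"ry":0,"rz":0,"hand":0.55},{"tx":0,"ty":0,"tz":-4,"rx":0,"ry":0,"rz":0,"hand":0.55},{"tx":-1,"ty":3,"tz":-2,"rx":0,"ry":0,"rz":0,"hand":0.55},{"tx":-1,"ty":3.5,"tz":0,"rx":0,"ry":0,"rz":0,"hand":0.55},{"tx":-1,"ty":3.5,"tz":0,"rx":0,"ry":0,"rz":0,"hand":0.55}]' | tail -1
python3 -m handwheel '[{"tx":-1,"ty":3.5,"tz":0,"rx":0,"ry":0,"rz":0,"hand":0.55},{"tx":-1,"ty":3.5,"tz":0,"rx":0,"ry":0,"rz":0,"hand":0.55},{"tx":-1,"ty":3.5,"tz":0,"rx":0,"ry":0,"rz":0,"hand":0.55},{"tx":0,"ty":0,"tz":0,"rx":0,"ry":0,"rz":0,"hand":0.55},{"tx":0,"ty":0,"tz":0,"rx":0,"ry":0,"rz":0,"hand":0.55}]' | tail -1
python3 go.py
python3 - <<'E'
from meas import *
im,_=capture("top"); cv2.imwrite("pics/top3.png",im); cv2.imwrite("pics/top3c.png",cv2.resize(im[90:300,140:490],None,fx=2.2,fy=2.2))
H,S,V=hsvs(im)
p,a=P(roi((H>5)&(H<20)&(S>90)&(V>110),390,480,225,285),.024); print("handle",a,cv2.minAreaRect(p))
p,a=P(roi(((H<6)|(H>174))&(S>150)&(V>90),415,445,160,210),.107); print("valve red",a,cv2.minAreaRect(p))
E
```

```text
grasp_force: 0.0
grasp_force: 0.0
grasp_force: 0.0
p [0.3119 0.4717 0.2474] az 123.4 tilt 0.1 j [-97.  10.  41.  96.  -7.  76.  68.] w 0.0471 gf 0.0 F [ 0.9 -0.   0. ] t 47.5
handle 607 ((0.4068012535572052, -0.29149454832077026), (0.12822523713111877, 0.030039256438612938), 75.36261749267578)
valve red 201 ((0.5432242155075073, -0.273552268743515), (0.065226249396801, 0.01938445121049881), 5.8338212966918945)
```

View pics/top3c.png

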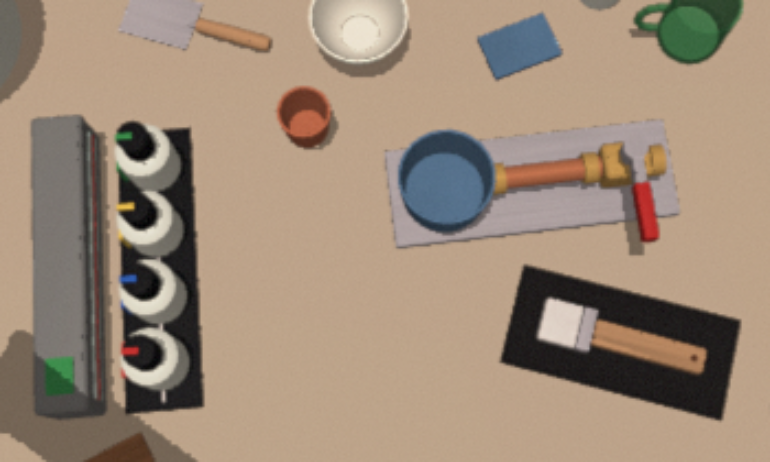

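The final view shows all four jars on the white line with label lines pointing at the scanner (green (124,135), yellow (125,206), blue (128,279), red (130,350)). The brush is centred on the mat, the handle is crosswise at its stop, and the bowl and cup are where they started. Handing in.

```bash
python3 -c "
from workcell import *
print(hand_in())"
```

```text
the job is handed in; nothing more can be done
None
```

The job is handed in, with no verdict returned: the valve was opened fully, the brush dipped and laid back on the middle of its mat, the valve closed to its stop, and all four jars (blue was knocked aside mid-run and re-measured) stand on the white line with labels facing the scanner.

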